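# Pack the thread-cone case and clip it shut

## Robot

A 6-joint arm with a two-finger parallel gripper is mounted at the origin on a cart in front of the work surface, level with it; the furniture and walls round the work are solid. World frame = base frame: x ahead of the robot, y to its left, z up, the work surface at z = 0. Lengths are in m, angles in rad, forces in N, time in s.
With the tool pointing down it reaches from about 0.3 to 0.85 m from the base axis. Payload 5.4 kg.
Tool frame: the origin (TCP) lies on the centre line of the jaws, within the pads' length; the fingertips stand 25 mm ahead of it and the grasp point (between the pads) lies 6 mm ahead of it; z points along the fingers, y is the line along which they close (so a half turn about z gives the same grasp; the last joint's range is limited). The gripper opens to 85 mm and grips with 20 to 120 N. Pads are 22 mm wide; open, the fingers measure 114 mm over their backs; the gripper's body (76 mm by 85 mm) begins 54 mm behind the grasp point. The pads swing forward as they close: fully open they stand 13 mm farther back than shut.
Start: joints at [0.925, 0.158, 1.597, -0, 1.386, -0.21], TCP at [0.243, 0.521, 0.219] pointing down, gripper open.
Joint ranges: [-2.91, 2.91], [-0.94, 2.29], [0.18, 2.7], [-1.29, 4.43], [0.17, 2.64], [-3, 3]. Speed limits (rad/s): [2.57, 2.57, 3.14, 3.14, 3.14, 3.14].

## Interface

Orientations are given as a rotation vector (axis times angle).
In Python, from rig import bot gives the robot as it stands.
- The arm moves only by the tool send_rows, never from a script. Its argument "targets" is a list of rows, each a list of 7 numbers: the opening, from -1 (shut) to 1 (fully open), then the shift along the tool's x, y, z in m, then the turn, a rotation vector about the tool's x, y, z in degrees. In form: [[hand, dx, dy, dz, wx, wy, wz], ...]. A call has exactly 8 rows; each row is the pose to reach, as a shift and turn from the pose commanded when the call began, along the tool's axes at that moment; what a row does not reach only later rows make up. A row lasts 1/12 s, in which the tool goes at most 41.7 mm and 7.16 degrees, less where a joint would pass 70% of its speed; a pose out of reach is approached as far as the arm can. A call with a gripper value outside its range is refused whole. The fingers move at their own pace and stop on an object; the grip force is fixed at half the most. Time passes only in rows, so rows that repeat a pose let the fingers close, or fill a call up. It gives the time, the measured TCP pose, the force, the opening and the grip force at its end, in the units of the state.
- bot.read_state(): the state, without advancing time (a new reading comes with each control period).
- bot.snapshot(name): name is "scene" or "top" or "wrist"; returns a dict with "frame" (400x640x3 uint8, blue, green, red), "mtx" (3x3 intrinsics, pixels), "camera_from_world" (4x4, takes a point from world to camera coordinates). Camera axes: x right, y up, looking along -z (the intrinsics and any distortion apply to the point x, -y, -z); pixel columns grow to the right and rows downward; lengths in m; the calibration is good to about 2 mm. A picture is of the moment at which its call begins. There is no depth.
- bot.job_done(): hands the job in; it is judged then, once.
The state is a dict: "clock": time; "joint_positions": joint angles; "joint_vel": joint speeds; "joint_torque": joint torques, N m; "position": TCP position; "tcp_rot": TCP orientation; "wrist_force": force on the tool from outside, world axes, zero at the start; "moment": the same for the moment, N m; "width": finger opening in m; "finger_force": force on a finger pad.
Only numpy, scipy, OpenCV 4.12 (cv2) and the standard library are available. Lean on these libraries where they do the work, as an engineer would, in place of code of your own. Each camera call takes 0.05 s, during which the arm holds its last target. There are 200 camera calls.

## Task

Pack the blue thread case for a call-out. Its wooden rack was put in back to front, so lift the rack clear, turn it half round and seat it fully home with the three cone wells on the hinge side; stand every loose thread cone from the left side of the table upright in a well of its own, swing the lid shut, hook the latch loop over the keeper on the lid and push the lever down past its toggle point until it stays locked against the case. Leave the other things on the table where they are.

Things in the scene. Friction and masses are not known exactly. Their poses are not given: they have to be found in the camera images.
- thread_case: Blue case fixed to the table, 124 (front to back, x) x 220 (y) mm, base 88 mm high to the rim, inside 115 x 211 mm, inner floor 4 mm up. Origin: centre of its underside; +x points to the hinge side (back), -x to the latch side (front, towards the robot). The open lid stands 120 mm above the rim at the back: turn the rack in front of it or above it.
- rack: Loose wooden rack, 111 (x) x 207 (y) mm, 0.3 kg, 2 mm free all round in the case, lower edges chamfered: three open wells along its +x side, tool trough (screwdriver and tweezers fixed in it) along -x, carrying bar between. Origin: centre of its underside, 4 mm above the case's origin when home. Starts home with its +x to the case's front; must end with +x to the case's back (rack yaw = case yaw).
- rack_grip (a point): Middle of the rack's carrying bar, which runs along the rack's y: 10 mm thick (x), 118 mm long, 14 mm high. In the rack's frame x = -16.5 mm, 71 mm above the underside (bar top at 78 mm). Fingers have 30 mm of room on either side of it.
- well_1 (a point): Centre of the floor of well 1: 65 mm square, walls 52 mm high; in the rack's frame x = +20 mm, y = -68 mm, 4 mm above the underside.
- well_2 (a point): Centre of the floor of well 2: 65 mm square, walls 52 mm high; in the rack's frame x = +20 mm, y = +0 mm, 4 mm above the underside.
- well_3 (a point): Centre of the floor of well 3: 65 mm square, walls 52 mm high; in the rack's frame x = +20 mm, y = +68 mm, 4 mm above the underside.
- red_cone: Loose thread cone, red, white cap, 59 mm across, 120 mm tall, 0.18 kg, with a flush 7 mm black weighted foot, on the left of the table (or absent). Origin: centre of its foot. 41 mm across 15 mm below its top, then a 24 mm cap. Between cones and case: the overlock, 0.29 m tall (x 0.24 to 0.54, y -0.14 to 0.25), thread stand 0.45 m tall behind (x 0.53, y 0 to 0.23); carry over its front.
- green_cone: Loose thread cone, dark green, yellow cap, 57 mm across, 115 mm tall, 0.18 kg, with a flush 7 mm black weighted foot, on the left of the table (or absent). Origin: centre of its foot. 41 mm across 15 mm below its top, then a 24 mm cap. Between cones and case: the overlock, 0.29 m tall (x 0.24 to 0.54, y -0.14 to 0.25), thread stand 0.45 m tall behind (x 0.53, y 0 to 0.23); carry over its front.
- tan_cone: Loose thread cone, tan, yellow cap, 54 mm across, 110 mm tall, 0.18 kg, with a flush 7 mm black weighted foot, on the left of the table (or absent). Origin: centre of its foot. 41 mm across 15 mm below its top, then a 24 mm cap. Between cones and case: the overlock, 0.29 m tall (x 0.24 to 0.54, y -0.14 to 0.25), thread stand 0.45 m tall behind (x 0.53, y 0 to 0.23); carry over its front.
- charcoal_cone: Loose thread cone, charcoal, white cap, 59 mm across, 120 mm tall, 0.18 kg, with a flush 7 mm black weighted foot, on the left of the table (or absent). Origin: centre of its foot. 41 mm across 15 mm below its top, then a 24 mm cap. Between cones and case: the overlock, 0.29 m tall (x 0.24 to 0.54, y -0.14 to 0.25), thread stand 0.45 m tall behind (x 0.53, y 0 to 0.23); carry over its front.
- lid (a joint): Lid angle, rad: 0 shut, 1.88 to 2.02 at the start (open, leaning back), stop 2.05. Stiff hinge: stays where it is left, about 4 N at the front edge moves it. The lid is a hollow hood, 66 mm high at the hinge, its flat top sloping straight down to 24 mm at the front edge, 124 mm from the hinge.
- lid_hinge (a point): Middle of the lid's hinge line at the back of the rim: 62 mm behind the case's centre, 88.5 mm up. Axes turn with the lid; when shut they equal the case's.
- keeper_seat (a point): Where the crossbar's axis lies when hooked: on the steel keeper (24 mm wide) at the middle of the lid's front, 19 mm out from the front face, 10 mm above the lid's lower edge. Ledge 4 mm below this point; upturned lip 7 to 11 mm further out, its top 5 mm above this point; a block from 7 mm behind. Axes as the lid's.
- lever_pin (a point): The lever's pivot, on the case front: 80 mm from the case's centre along -x, 58 mm up; its axis runs along the case's y.
- lever (a joint): Latch lever, rad: 0 locked, 2.1 to 2.35 at the start, stop 2.4; at value v its handle points v+0.45 from straight down, turned out and up (so when locked it still stands off 0.45). 26 mm wide, rolled end (8 mm) 43 mm from the pin. Stays where left. With the loop hooked it is slack to 1.1, then stretches the sprung loop (4 N at its end), passes the toggle at 0.35 and snaps shut.
- loop (a joint): Wire loop against the lever, rad: 2.65 (stop) lying back along the handle, as at the start; its lean outward from vertical = this value - lever value. Swings freely. Its pivot lies on the lever 16 mm from the pin: at lever value v, 16 sin(v-0.35) mm out (towards -x of the case) and 16 cos(v-0.35) mm below the pin.
- loop_crossbar (a point): Middle of the loop's steel crossbar, 8 mm thick, 46 mm long along y, 53 mm from the loop's pivot; side wires 38 mm apart. A spring lets it stretch up to 6 mm (9 N per mm).
- loop_tab (a point): Grip point on the loop's red pull tab, 24 mm beyond the crossbar, away from the pivot; tab 22 mm wide (along y), 8 mm thick, reaching from 4 to 34 mm beyond the crossbar.
- oiler: Bystander, loose: oil bottle, 38 mm across, 128 mm tall; leave it alone. Origin: centre of its underside.
- pin_tin: Bystander, loose: teal hinged tin 71x94x27 mm; leave it alone. Origin: centre of its underside.
- snips: Bystander, loose: thread snips 115 mm long, lying; leave it alone. Origin: centre of its underside.
- driver_red: Bystander, loose: small red screwdriver 141 mm long, lying; leave it alone. Origin: centre of its underside.
- ticket_pad: Bystander, loose: black note pad 148x110x16 mm; leave it alone. Origin: centre of its underside.
- beeswax: Bystander, loose: round amber wax block 39 mm across, 13 mm high; leave it alone. Origin: centre of its underside.
Not all that is in view belongs to the job. What is shaped like the red_cone but orange is not meant.

How it is judged:
On the way, in this order (a step that is already met when the one before it is completed fails the run):
1. the rack is lifted clear of the case (z of rack in the frame of thread_case above 0.088 m), for 0.1 s.
2. the rack is seated fully home the other way round, cone wells on the hinge side (z of rack in the frame of thread_case below 0.01 m and x of well_2 in the frame of thread_case above 0.012 m and angle between rack's own z axis and vertical below 0.05 rad), for 0.3 s.
3. every cone that is present stands in a well (z of each of red_cone, green_cone, tan_cone, charcoal_cone in the frame of rack below 0.012 m and angle between each of red_cone, green_cone, tan_cone, charcoal_cone's own z axis and vertical below 0.15 rad and (horizontal distance between red_cone and well_1 below 0.014 m or horizontal distance between red_cone and well_2 below 0.014 m or horizontal distance between red_cone and well_3 below 0.014 m) and (horizontal distance between green_cone and well_1 below 0.014 m or horizontal distance between green_cone and well_2 below 0.014 m or horizontal distance between green_cone and well_3 below 0.014 m) and (horizontal distance between tan_cone and well_1 below 0.014 m or horizontal distance between tan_cone and well_2 below 0.014 m or horizontal distance between tan_cone and well_3 below 0.014 m) and (horizontal distance between charcoal_cone and well_1 below 0.014 m or horizontal distance between charcoal_cone and well_2 below 0.014 m or horizontal distance between charcoal_cone and well_3 below 0.014 m)), for 0.2 s.
4. the lid is shut (value of joint lid below 0.03 rad), for 0.2 s.
5. the loop's crossbar lies behind the keeper's lip (z of loop_crossbar in the frame of keeper_seat between -0.006 and 0.005 m and x of loop_crossbar in the frame of keeper_seat between -0.007 and 0.007 m and value of joint lid below 0.06 rad), for 0.2 s.
6. the lever is past its toggle point, against the case (value of joint lever below 0.08 rad), for 0.2 s.
At the end, for the whole second after the job is handed in: Rack fully home, cone wells on the hinge side; each cone present upright in a well (foot within 14 mm of its centre, tilt under 0.15 rad); lid shut (under 0.03 rad); loop's crossbar in the keeper behind its lip; lever locked (under 0.08 rad) (all of step 2 and all of step 3 and value of joint lid below 0.03 rad and z of loop_crossbar in the frame of keeper_seat between -0.006 and 0.005 m and x of loop_crossbar in the frame of keeper_seat between -0.007 and 0.007 m and value of joint lever below 0.08 rad and linear speed of each of red_cone, green_cone, tan_cone, charcoal_cone below 0.03 m/s); the robot touches nothing.
It fails at once if a bystander is moved by more than 3 cm (distance of any of oiler, pin_tin, snips, driver_red, ticket_pad, beeswax from where it was at the start of the episode above 0.03 m).
Of red_cone, green_cone, tan_cone, charcoal_cone only 2 to 3 are there at a start; the rules pass over those that are not, and their reading is None.
At some moment in a run one of red_cone, green_cone, tan_cone, charcoal_cone may be knocked a few centimetres aside while the robot is not near it.
It also fails if it takes over 210 s, if anything falls off the work surface, if the arm or the gripper's body presses on something with over 40 N, if the wrist force passes 120 N, or if a joint passes its speed limit or range.

## Working session

There is one attempt and no reset: what is moved stays moved. The work goes in short steps, Python scripts to look and compute and a tool call to move; the robot and the scene stay as the last step left them, time stands still between calls to the robot, and variables do not carry over. Pictures are saved under pics/ and viewed, at most 14 in all, crops included, and the job is handed in when it is done.

Besides the shell and the picture viewer there is one more tool, called after ">>>" by a JSON object that holds its "op" and its "data". send_rows: Moves the arm, as the interface text tells. Its arguments: {"type":"object","properties":{"targets":{"type":"array","items":{"type":"array","items":{"type":"number"}}}},"required":["targets"]}

```bash
ls; mkdir -p pics; python3 - <<'E'
from rig import bot
import cv2,numpy as np
s=bot.read_state(); print({k:np.round(v,3) for k,v in s.items()})
for n in("scene","top","wrist"):
    d=bot.snapshot(n); cv2.imwrite(f"pics/{n}0.png",d["frame"]); np.savez(f"pics/{n}0.npz",**d); print(n,np.round(d["mtx"],1).tolist(),np.round(np.linalg.inv(d["camera_from_world"]),3).tolist(),[k for k in d])
E
```

```text
pics
{'clock': np.float64(0.0), 'joint_positions': array([ 0.925,  0.159,  1.598, -0.   ,  1.386, -0.21 ]), 'joint_vel': array([-0.001, -0.   , -0.002,  0.   ,  0.   , -0.   ]), 'joint_torque': array([-0.0000e+00, -3.9599e+01, -3.3143e+01, -0.0000e+00,  8.0000e-03,
       -0.0000e+00]), 'position': array([0.242, 0.521, 0.218]), 'tcp_rot': array([-6.790e-01, -3.067e+00,  3.000e-03]), 'wrist_force': array([ 0.575, -0.884,  0.652]), 'moment': array([0.006, 0.018, 0.028]), 'finger_force': np.float64(0.0), 'width': np.float64(0.085)}
scene [[370.7, 0.0, 314.8], [0.0, 370.7, 206.5], [0.0, 0.0, 1.0]] [[0.156, -0.834, 0.529, 1.154], [0.988, 0.134, -0.08, -0.106], [-0.004, 0.535, 0.845, 1.066], [0.0, 0.0, 0.0, 1.0]] ['frame', 'mtx', 'camera_from_world']
top [[482.1, 0.0, 323.2], [0.0, 482.1, 192.9], [0.0, 0.0, 1.0]] [[-0.022, 0.98, -0.198, 0.226], [-1.0, -0.024, -0.01, -0.026], [-0.014, 0.197, 0.98, 1.595], [0.0, 0.0, 0.0, 1.0]] ['frame', 'mtx', 'camera_from_world']
wrist [[309.3, 0.0, 316.7], [0.0, 309.3, 195.8], [0.0, 0.0, 1.0]] [[0.422, -0.86, -0.286, 0.17], [0.906, 0.401, 0.133, 0.556], [0.0, -0.315, 0.949, 0.373], [0.0, 0.0, 0.0, 1.0]] ['frame', 'mtx', 'camera_from_world']
```

View pics/scene0.png

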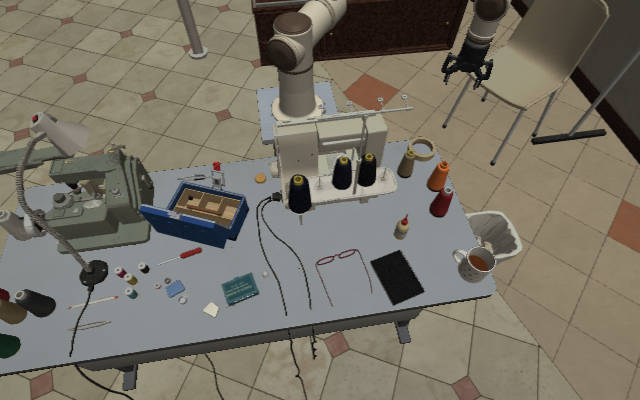

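View pics/top0.png

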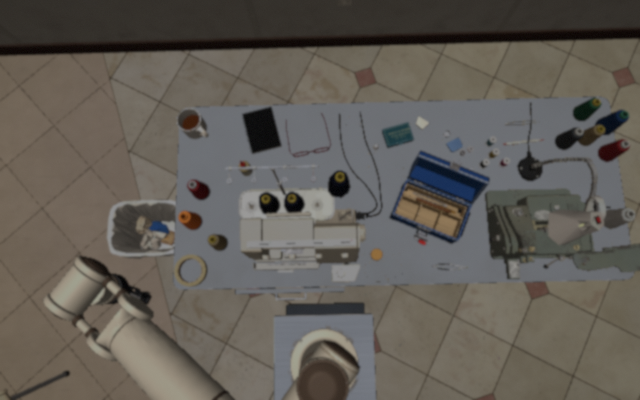

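The scene shows the case with its lid open around (200,215), with loose cones on the left: red (441,203), tan (407,165) and the orange decoy (438,177). In the top view, red is at (198,189), tan at (217,241) and the case at about (437,200). I'll zoom in next.

```bash
cat > h.py <<'E'
import numpy as np,cv2
def load(n): return dict(np.load(f"pics/{n}.npz"))
def ray(d,u,v):
    M=np.linalg.inv(d["camera_from_world"]);K=d["mtx"]
    r=np.array([(u-K[0,2])/K[0,0],-(v-K[1,2])/K[1,1],-1.])
    return M[:3,3],M[:3,:3]@r
def onz(d,u,v,z):
    o,r=ray(d,u,v); return o+r*(z-o[2])/r[2]
def proj(d,P):
    P=np.atleast_2d(P);c=P@d["camera_from_world"][:3,:3].T+d["camera_from_world"][:3,3]
    K=d["mtx"]; return np.c_[K[0,0]*c[:,0]/-c[:,2]+K[0,2],-K[1,1]*c[:,1]/-c[:,2]+K[1,2]]
E
python3 - <<'E'
from h import *
a=cv2.imread("pics/top0.png")[140:260,375:495]; b=cv2.imread("pics/top0.png")[160:260,160:260]
c=cv2.imread("pics/scene0.png")[150:260,130:260]
f=lambda i,w,h:cv2.resize(i,(w,h),interpolation=cv2.INTER_CUBIC)
cv2.imwrite("pics/z1.png",np.hstack([f(a,480,480),f(b,320,480)])[:, :800])
cv2.imwrite("pics/z2.png",f(c,709,600))
d=load("top0")
for n,u,v,z in[("red",198,189,.06),("tan",217,241,.055),("orange",190,219,.06),("case",430,208,.085)]: print(n,onz(d,u,v,z))
E
```

```text
red [0.55907197 0.39765465 0.06      ]
tan [0.38816918 0.33282931 0.055     ]
orange [0.4606999  0.42060832 0.06      ]
case [ 0.47399071 -0.34823182  0.085     ]
```

View pics/z1.png

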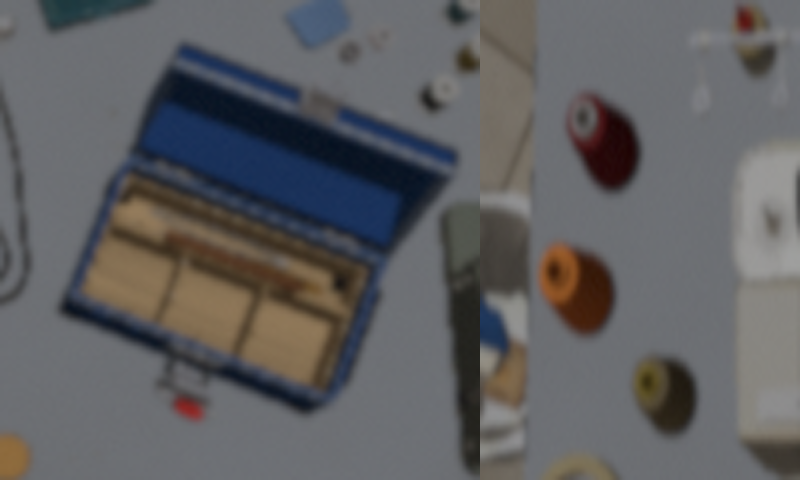

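View pics/z2.png

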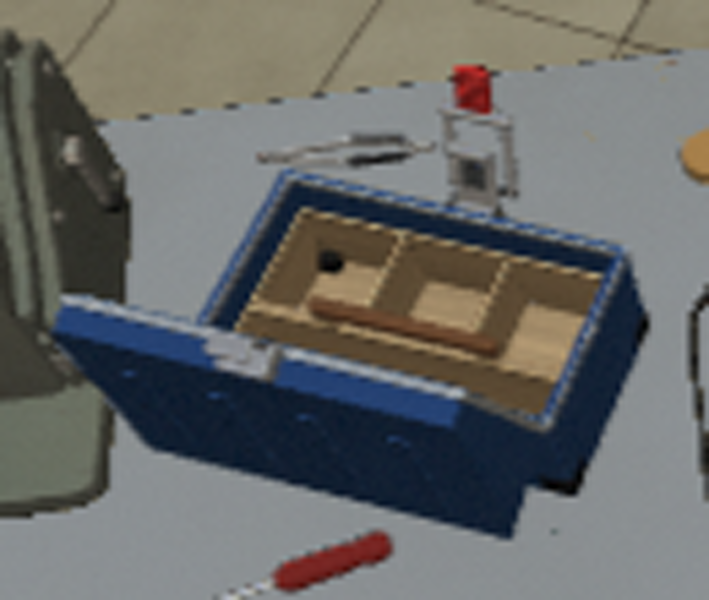

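Both zooms show the case yawed about -0.4 rad, with the wells to the front, the loop with its red tab at the front, and the keeper on the lid. The top rim corners in z1 are about (75,295), (318,398), (380,262) and (125,165). In z2 the rim corners are (285,175), (628,245) and (548,425).

```bash
cat >> h.py <<'E'
def Rz(a): c,s=np.cos(a),np.sin(a); return np.array([[c,-s,0],[s,c,0],[0,0,1.]])
def c2w(p,P): return np.atleast_2d(P)@Rz(p[2]).T+[p[0],p[1],0]
def lidpts(p,v,P): # lid frame pts -> world, opening: front (-x) rises
    c,s=np.cos(v),np.sin(v); R=np.array([[c,0,s],[0,1,0],[-s,0,c]])  # rot about +y by v: -x -> (-c,0,+s)
    return c2w(p,np.atleast_2d(P)@R.T+[.062,0,.0885])
E
python3 - <<'E'
from h import *
from scipy.optimize import least_squares as ls
t=load("top0");s=load("scene0")
T=lambda u,v:(375+u/4-.375,140+v/4-.375); S=lambda u,v:(130+u/5.454-.4,150+v/5.454-.4)
C=lambda x,y:[x*.062,y*.110,.088]
ob=[(t,T(75,295),C(-1,1)),(t,T(318,398),C(-1,-1)),(t,T(380,265),C(1,-1)),(t,T(122,165),C(1,1)),
(s,S(285,172),C(-1,-1)),(s,S(632,245),C(-1,1)),(s,S(548,428),C(1,1))]
f=lambda p:np.concatenate([proj(d,c2w(p,P))[0]-uv for d,uv,P in ob])
r=ls(f,[.47,-.35,-.4],loss='soft_l1'); print(r.x,np.round(r.fun.reshape(-1,2),1)); p=r.x
# keeper -> lid angle ; keeper in lid frame: x=-0.124-0.019, z=.0095
L=[(t,T(322,103)),(s,S(243,352))]
g=lambda v:np.concatenate([proj(d,lidpts(p,v[0],[-.136,0,.0095]))[0]-uv for d,uv in L])
q=ls(g,[1.95]);print("lid",q.x,q.fun)
np.save("pics/case.npy",np.r_[p,q.x])
def tri(obs):
    A=[];b=[]
    for d,uv in obs:
        o,r=ray(d,*uv);r/=np.linalg.norm(r);Q=np.eye(3)-np.outer(r,r);A.append(Q);b.append(Q@o)
    return np.linalg.lstsq(np.vstack(A),np.concatenate(b),rcond=None)[0]
print("tab tip",tri([(t,T(190,408)),(s,S(472,88))]))
bl=tri([(t,T(340,281)),(s,S(330,260))]);print("blob",bl,(bl-[p[0],p[1],0])@Rz(p[2]))
print("red top",tri([(t,(160+(583-480)/3.2,160+118/4.8)),(s,(446,188))]))
def draw(d,im,s0,k,vs):
    for a,b in vs: 
        A,B=[tuple(int(x) for x in (q-s0)*k) for q in proj(d,np.array([a,b]))]; cv2.line(im,A,B,(0,255,0),1)
c8=np.array([[x*.062,y*.11,z] for z in(0,.088) for x,y in((-1,-1),(1,-1),(1,1),(-1,1))]);W=c2w(p,c8)
E=[(i,(i+1)%4) for i in range(4)]+[(4+i,4+(i+1)%4) for i in range(4)]+[(i,i+4) for i in range(4)]
l=lidpts(p,q.x[0],[[x,y,z] for x,y,z in((0,-.11,0),(0,.11,0),(-.124,.11,0),(-.124,-.11,0),(0,-.11,.066),(0,.11,.066),(-.124,.11,.024),(-.124,-.11,.024))])
vs=[(W[a],W[b]) for a,b in E]+[(l[a],l[b]) for a,b in E]
rk=c2w(p,[[x*.0555,y*.1035,.06] for x,y in((-1,-1),(1,-1),(1,1),(-1,1))]); vs+=[(rk[i],rk[(i+1)%4]) for i in range(4)]
im=cv2.imread("pics/z1.png")[:,:480].copy();draw(t,im,np.array([374.6,139.6]),4,vs)
im2=cv2.imread("pics/z2.png").copy();draw(s,im2,np.array([129.6,149.6]),5.454,vs)
cv2.imwrite("pics/ov.png",np.hstack([cv2.resize(im,(355,355)),cv2.resize(im2,(419,355))]))
E
```

```text
[ 0.47183958 -0.35052069 -0.42196963] [[-2.1 -0.3]
 [ 3.1  1. ]
 [ 0.9 -1.9]
 [ 0.3 -3.1]
 [ 0.5 -1.1]
 [-0.1 -0.1]
 [ 0.6 -0.9]]
lid [1.9477612] [-1.25226565 -1.05522931  1.25190429 -0.10501025]
tab tip [ 0.36391244 -0.30698027  0.13087256]
blob [ 0.4596077  -0.41201511  0.11485365] [ 0.01402659 -0.06111004  0.11485365]
red top [0.5598557  0.39803703 0.12208435]
```

View pics/ov.png

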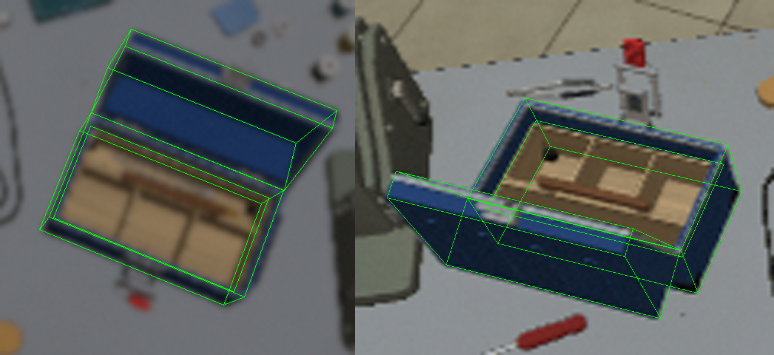

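```bash
cat >> h.py <<'E'
from scipy.spatial.transform import Rotation as R
def down(psi): return R.from_matrix([[np.cos(psi),np.sin(psi),0],[np.sin(psi),-np.cos(psi),0],[0,0,-1]])
def rows(*tg):
    """each tg=(xyz, Rotation); all relative to the current pose"""
    from rig import bot
    s=bot.read_state(); R0=R.from_rotvec(s["tcp_rot"]); p0=np.array(s["position"])
    print("t",round(float(s["clock"]),2),"pos",np.round(p0,4),"q",np.round(s["joint_positions"],2),"w",round(float(s["width"]),4),"F",np.round(s["wrist_force"],1))
    for P,Q in tg:
        print(np.round(R0.inv().apply(np.array(P)-p0),4).tolist(),np.round((R0.inv()*Q).as_rotvec(degrees=True),2).tolist())
E
python3 - <<'E'
from h import *
rows(([.25,.48,.42],down(2.705)),([.40,.10,.42],down(2.3)),([.47,-.33,.36],down(1.15)))
E
```

```text
t 0.15 pos [0.2425 0.5208 0.2184] q [ 0.92  0.16  1.6  -0.    1.39 -0.21] w 0.0852 F [-0.6  0.3 -1.1]
[-0.024, -0.0341, -0.2015] [-0.08, -0.01, 0.05]
[-0.3204, -0.3153, -0.2012] [-0.08, 0.0, 23.25]
[-0.5654, -0.6755, -0.1407] [-0.08, 0.05, 89.14]
```

>>> {"op": "send_rows", "data": {"targets": [[-0.3,-0.02,-0.03,-0.2,0,0,0],[-0.3,-0.02,-0.03,-0.2,0,0,0],[-0.3,-0.02,-0.03,-0.2,0,0,0],[-0.3,-0.02,-0.03,-0.2,0,0,0],[-0.3,-0.02,-0.03,-0.2,0,0,0],[-0.3,-0.02,-0.03,-0.2,0,0,0],[-0.3,-0.02,-0.03,-0.2,0,0,0],[-0.3,-0.02,-0.03,-0.2,0,0,0]]}}

```text
clock: 0.82
position: [0.2481, 0.4855, 0.418]
tcp_rot: [-0.679, -3.067, 0.002]
wrist_force: [-0.0, 0.2, -1.0]
width: 0.03
finger_force: 0.0
```

>>> {"op": "send_rows", "data": {"targets": [[-0.3,-0.18,-0.215,0,0,0,0],[-0.3,-0.18,-0.215,0,0,0,0],[-0.3,-0.18,-0.215,0,0,0,0],[-0.3,-0.18,-0.215,0,0,0,0],[-0.3,-0.18,-0.215,0,0,0,0],[-0.3,-0.18,-0.215,0,0,0,0],[-0.3,-0.18,-0.215,0,0,0,0],[-0.3,-0.18,-0.215,0,0,0,0]]}}

```text
clock: 1.48
position: [0.3214, 0.2106, 0.4168]
tcp_rot: [-0.689, -3.062, 0.006]
wrist_force: [0.1, -0.7, 0.3]
width: 0.0302
finger_force: 0.0
```

>>> {"op": "send_rows", "data": {"targets": [[-0.3,-0.18,-0.215,0,0,0,0],[-0.3,-0.18,-0.215,0,0,0,0],[-0.3,-0.18,-0.215,0,0,0,0],[-0.3,-0.18,-0.215,0,0,0,0],[-0.3,-0.18,-0.215,0,0,0,0],[-0.3,-0.18,-0.215,0,0,0,0],[-0.3,-0.18,-0.215,0,0,0,0],[-0.3,-0.18,-0.215,0,0,0,0]]}}

```text
clock: 2.15
position: [0.3933, -0.0601, 0.4157]
tcp_rot: [-0.687, -3.059, 0.0]
wrist_force: [0.3, -0.0, -0.4]
width: 0.0297
finger_force: 0.0
```

>>> {"op": "send_rows", "data": {"targets": [[-0.3,-0.185,-0.21,0.05,0,0,45],[-0.3,-0.185,-0.21,0.05,0,0,45],[-0.3,-0.185,-0.21,0.05,0,0,45],[-0.3,-0.185,-0.21,0.05,0,0,45],[-0.3,-0.185,-0.21,0.05,0,0,45],[-0.3,-0.185,-0.21,0.05,0,0,45],[-0.3,-0.185,-0.21,0.05,0,0,45],[-0.3,-0.185,-0.21,0.05,0,0,45]]}}

```text
clock: 2.82
position: [0.4719, -0.3279, 0.3623]
tcp_rot: [-1.802, -2.562, -0.001]
wrist_force: [-0.0, 1.3, -1.3]
width: 0.0298
finger_force: 0.0
```

>>> {"op": "send_rows", "data": {"targets": [[-0.3,0,0,0,0,0,44],[-0.3,0,0,0,0,0,44],[-0.3,0,0,0,0,0,44],[-0.3,0,0,0,0,0,44],[-0.3,0,0,0,0,0,44],[-0.3,0,0,0,0,0,44],[-0.3,0,0,0,0,0,44],[-0.3,0,0,0,0,0,44]]}}

```text
clock: 3.48
position: [0.4723, -0.3234, 0.3677]
tcp_rot: [-2.629, -1.715, 0.0]
wrist_force: [0.7, -0.4, -0.5]
width: 0.03
finger_force: 0.0
```

```bash
cat >> h.py <<'E'
def snap(cam,name):
    from rig import bot
    d=bot.snapshot(cam); cv2.imwrite(f"pics/{name}.png",d["frame"]); np.savez(f"pics/{name}.npz",**d); return d
E
python3 - <<'E'
from h import *
snap("wrist","w1"); p=np.load("pics/case.npy")
rows(([*(c2w(p,[[.0165,0,0]])[0][:2]),.2],down(p[2]+np.pi/2)))
E
```

```text
t 3.53 pos [ 0.4722 -0.3237  0.368 ] q [-0.81  0.1   1.37  0.    1.67 -0.4 ] w 0.0295 F [-0.4 -0.1 -0.5]
[-0.025, 0.0273, 0.1679] [-0.11, -0.06, 0.44]
```

View pics/w1.png

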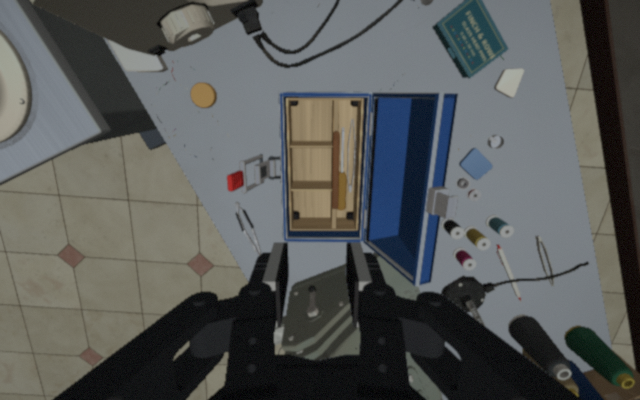

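The wrist view shows the case from above, with rim corners at about (282,94), (369,95), (283,240) and (362,241), the rack bar along (336,170), and the loop tab at (235,181). I'll take one zoom to get sharper corners.

```bash
python3 - <<'E'
from h import *
im=cv2.imread("pics/w1.png")[80:255,215:460]
cv2.imwrite("pics/w1z.png",cv2.resize(im,None,fx=3.2,fy=3.2,interpolation=cv2.INTER_CUBIC))
E
```

```text
(no output)
```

View pics/w1z.png

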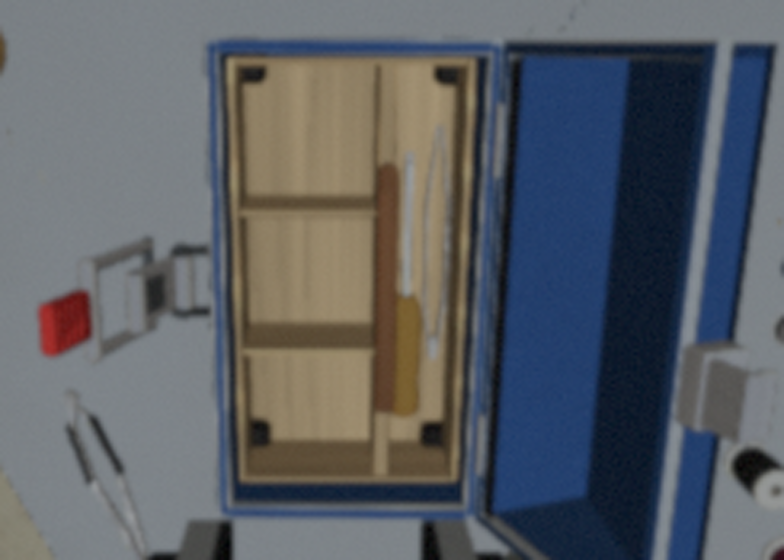

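The zoom shows the outer rim corners at (211,43), (497,45), (224,515) and (473,514). The bar ends are at (388,165) and (385,411), and the loop lies back with its tab at (65,322).

```bash
python3 - <<'E'
from h import *
from scipy.optimize import least_squares as ls
s=load("scene0");w=load("w1")
S=lambda u,v:(130+u/5.454-.4,150+v/5.454-.4); Wp=lambda u,v:(215+u/3.2-.35,80+v/3.2-.35)
C=lambda x,y:[x*.062,y*.110,.088]
ob=[(w,Wp(211,43),C(-1,1)),(w,Wp(497,45),C(1,1)),(w,Wp(224,515),C(-1,-1)),(w,Wp(473,514),C(1,-1)),
(w,Wp(388,164),[.0165,.059,.082]),(w,Wp(384.5,412),[.0165,-.059,.082]),
(s,S(285,172),C(-1,-1)),(s,S(632,245),C(-1,1)),(s,S(548,428),C(1,1))]
f=lambda p:np.concatenate([proj(d,c2w(p,P))[0]-uv for d,uv,P in ob])
r=ls(f,[.47,-.35,-.4],loss='soft_l1'); p=r.x; print(p,np.round(f(p).reshape(-1,2),1))
ob=ob[:6];r=ls(f,p,loss='soft_l1');print("wrist only",r.x,np.round(f(r.x).reshape(-1,2),1))
g=lambda v:proj(w,lidpts(p,v[0],[-.130,0,.0095]))[0]-Wp(700,388)
print("lid",ls(g,[1.95]).x)
# lever/loop: fit v
def tab(p,v,l,dist):
    a=l-v; piv=np.array([-.080-.016*np.sin(v-.35),0,.058-.016*np.cos(v-.35)])
    return c2w(p,piv+dist*np.array([-np.sin(a),0,np.cos(a)]))
ls2=ls(lambda v:np.concatenate([proj(w,tab(p,v[0],2.65,.053))[0]-Wp(96,309),proj(w,tab(p,v[0],2.65,.077))[0]-Wp(65,322)]),[2.2]);print("lever",ls2.x,ls2.fun)
np.save("pics/case.npy",np.r_[p,1.95]); 
rows(([*(c2w(p,[[.0165,0,0]])[0][:2]),.2],down(p[2]+np.pi/2)))
E
```

```text
[ 0.47183919 -0.35176876 -0.41758645] [[-1.9 -1. ]
 [ 1.9 -1.3]
 [-0.9  0.8]
 [ 1.1  1.4]
 [ 0.6 -0.2]
 [-0.   1.1]
 [ 0.  -1. ]
 [-0.5 -0.2]
 [ 0.3 -0.9]]
wrist only [ 0.47145479 -0.35172501 -0.41475634] [[-2.4 -0.7]
 [ 1.4 -1.4]
 [-0.9  1. ]
 [ 1.1  1.4]
 [ 0.2 -0.2]
 [-0.2  1.1]]
lid [1.91175068]
lever [2.36246326] [-0.4284309   1.10370413 -0.04886882  1.60076672]
t 3.53 pos [ 0.4722 -0.3237  0.368 ] q [-0.81  0.1   1.37  0.    1.67 -0.4 ] w 0.0295 F [-0.4 -0.1 -0.5]
[-0.0261, 0.0278, 0.1679] [-0.11, -0.06, 0.19]
```

>>> {"op": "send_rows", "data": {"targets": [[-0.3,-0.026,0.028,0.22,0,0,0.2],[-0.3,-0.026,0.028,0.22,0,0,0.2],[-0.3,-0.026,0.028,0.22,0,0,0.2],[-0.3,-0.026,0.028,0.22,0,0,0.2],[-0.3,-0.026,0.028,0.22,0,0,0.2],[-0.3,-0.026,0.028,0.22,0,0,0.2],[-0.3,-0.026,0.028,0.22,0,0,0.2],[-0.3,-0.026,0.028,0.22,0,0,0.2]]}}

```text
clock: 4.2
position: [0.4868, -0.3591, 0.1484]
tcp_rot: [-2.634, -1.708, 0.0]
wrist_force: [0.2, 0.6, 0.0]
width: 0.0296
finger_force: 0.0
```

```bash
python3 - <<'E'
from h import *
p=np.load("pics/case.npy")
rows(([*(c2w(p,[[.0165,0,0]])[0][:2]),.081],down(p[2]+np.pi/2)))
E
```

```text
t 4.2 pos [ 0.4868 -0.3591  0.1484] q [-0.84  0.3   1.58  0.    1.27 -0.42] w 0.0296 F [0.2 0.6 0. ]
[0.0005, -0.0, 0.0674] [-0.12, -0.06, -0.14]
```

>>> {"op": "send_rows", "data": {"targets": [[-0.3,0,0,0.02,0,0,0],[-0.3,0,0,0.04,0,0,0],[-0.3,0,0,0.055,0,0,0],[-0.3,0,0,0.067,0,0,0],[-0.3,0,0,0.067,0,0,0],[-1,0,0,0.067,0,0,0],[-1,0,0,0.067,0,0,0],[-1,0,0,0.067,0,0,0]]}}

```text
clock: 4.87
position: [0.4881, -0.3608, 0.0842]
tcp_rot: [2.634, 1.706, 0.001]
wrist_force: [1.0, -0.1, -1.0]
width: -0.0002
finger_force: 0.0
```

>>> {"op": "send_rows", "data": {"targets": [[-1,0,0,0,0,0,0],[-1,0,0,-0.005,0,0,0],[-1,0,0,-0.01,0,0,0],[-1,0,0,-0.015,0,0,0],[-1,0,0,-0.02,0,0,0],[-1,0,0,-0.025,0,0,0],[-1,0,0,-0.03,0,0,0],[-1,0,0,-0.035,0,0,0]]}}

```text
clock: 5.53
position: [0.4872, -0.3598, 0.1179]
tcp_rot: [2.637, 1.707, 0.0]
wrist_force: [-0.2, -0.3, -0.3]
width: 0.0001
finger_force: 0.0
```

```bash
python3 - <<'E'
from h import *
d=snap("wrist","w2"); e=snap("scene","s2")
a=d["frame"][80:400,150:550]; b=e["frame"][140:270,120:280]
cv2.imwrite("pics/w2c.png",np.hstack([cv2.resize(a,(400,320)),cv2.resize(b,(394,320))]))
E
```

```text
(no output)
```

View pics/w2c.png

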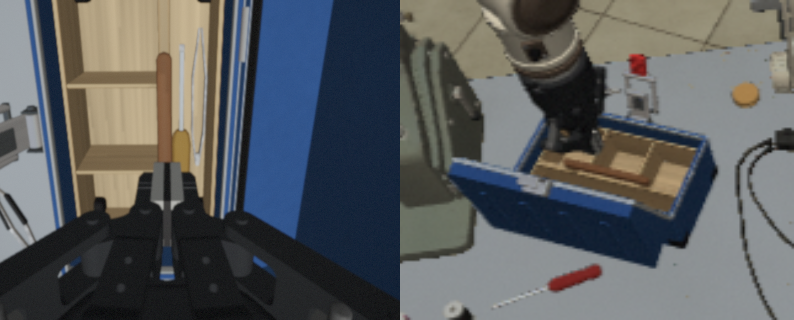

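The crop shows the closed fingers about 40 mm or more from the bar's middle, at its -y end (right panel tips near (577,148)). I'll check this by projection.

```bash
python3 - <<'E'
from h import *
p=np.load("pics/case.npy")
for n in("s2","w2"):
    d=load(n); print(n,proj(d,[[.487,-.36,.093],[.487,-.36,.118],[.487,-.36,.24]]),proj(d,c2w(p,[[.0165,.059,.082],[.0165,0,.082],[.0165,-.059,.082],[-.062,-.11,.088],[-.062,.11,.088],[.062,.11,.088]])))
print(np.linalg.inv(d["camera_from_world"])[:3])
E
```

```text
s2 [[202.04316415 206.18762653]
 [199.9066982  201.80403236]
 [188.22383405 177.8331681 ]] [[220.94236323 212.06843546]
 [203.4549844  207.97900499]
 [186.21674027 203.94783476]
 [181.85955105 180.13641953]
 [244.94325439 194.28906983]
 [230.36993151 227.12678122]]
w2 [[315.4479991  229.94949183]
 [315.27492004 248.73207046]
 [312.35177514 565.9524008 ]] [[313.80375126 131.35950552]
 [314.45574557 221.15475718]
 [315.00016122 296.13384734]
 [212.15315543 358.25501883]
 [166.80976479  36.92515169]
 [397.82690975  35.79332319]]
[[ 9.12272507e-01  3.88826480e-01  1.28735549e-01  5.21409897e-01]
 [-4.09583779e-01  8.66021429e-01  2.86789142e-01 -2.85308723e-01]
 [ 2.34686213e-05 -3.14357842e-01  9.49304560e-01  2.72503931e-01]]
```

```bash
python3 - <<'E'
from h import *
d=load("w2"); g=cv2.cvtColor(d["frame"],cv2.COLOR_BGR2GRAY)
for c in(300,308,314,320,328): print(c,g[200:300:4,c].tolist())
e=load("s2"); g=cv2.cvtColor(e["frame"],cv2.COLOR_BGR2GRAY)
for r in range(184,216,2): print(r,g[r,180:226:2].tolist())
E
```

```text
300 [173, 173, 173, 174, 174, 173, 143, 106, 107, 101, 107, 104, 107, 84, 28, 28, 37, 55, 50, 58, 67, 27, 28, 34, 25]
308 [95, 97, 96, 95, 100, 98, 90, 85, 86, 85, 83, 100, 101, 100, 100, 100, 99, 99, 100, 100, 129, 116, 25, 25, 24]
314 [105, 104, 103, 104, 104, 103, 103, 103, 103, 102, 101, 55, 52, 44, 44, 42, 40, 38, 31, 34, 48, 77, 75, 59, 57]
320 [89, 88, 89, 88, 88, 88, 88, 88, 89, 89, 85, 73, 72, 63, 63, 60, 53, 55, 53, 47, 66, 105, 99, 56, 57]
328 [162, 159, 138, 124, 128, 128, 128, 129, 129, 128, 126, 101, 101, 100, 99, 100, 99, 101, 101, 101, 127, 48, 24, 21, 25]
184 [15, 19, 21, 15, 17, 34, 38, 14, 18, 22, 24, 43, 145, 146, 146, 146, 144, 108, 86, 60, 103, 78, 113]
186 [19, 15, 24, 20, 18, 24, 23, 19, 16, 17, 31, 81, 96, 113, 130, 146, 110, 108, 104, 104, 109, 137, 116]
188 [37, 50, 25, 18, 21, 13, 15, 13, 20, 15, 30, 34, 43, 78, 118, 121, 74, 103, 129, 143, 109, 127, 145]
190 [25, 63, 25, 21, 17, 18, 15, 18, 14, 19, 24, 31, 31, 32, 30, 31, 42, 63, 96, 138, 95, 86, 113]
192 [56, 76, 30, 27, 12, 9, 28, 7, 13, 47, 52, 133, 115, 42, 33, 32, 32, 30, 32, 34, 30, 60, 70]
194 [68,
[... 423 characters left out ...]
22, 75, 31, 76, 78, 78, 79, 126, 142, 113, 78, 71, 69, 121, 73, 75]
204 [80, 81, 79, 117, 106, 147, 147, 146, 144, 123, 77, 76, 79, 90, 143, 140, 140, 138, 134, 137, 94, 76, 79]
206 [147, 129, 115, 106, 74, 76, 79, 80, 88, 84, 80, 77, 79, 132, 141, 144, 146, 143, 146, 149, 75, 77, 78]
208 [66, 94, 142, 140, 75, 50, 47, 59, 76, 81, 81, 84, 80, 125, 150, 150, 147, 144, 142, 112, 80, 76, 79]
210 [75, 77, 77, 73, 73, 68, 126, 141, 119, 79, 50, 56, 74, 83, 82, 87, 85, 109, 142, 86, 78, 77, 103]
212 [69, 76, 76, 75, 77, 75, 74, 74, 72, 67, 112, 151, 142, 97, 51, 50, 67, 76, 78, 81, 75, 80, 149]
214 [109, 143, 166, 100, 79, 78, 78, 74, 75, 76, 73, 73, 72, 67, 94, 139, 144, 123, 64, 49, 49, 89, 149]
```

```bash
python3 - <<'E'
from h import *
e=load("s2")["frame"][165:225,165:245]; d=load("w2")["frame"][200:320,260:380]
cv2.imwrite("pics/z3.png",np.hstack([cv2.resize(e,(400,300),interpolation=cv2.INTER_CUBIC),cv2.resize(d,(300,300),interpolation=cv2.INTER_CUBIC)]))
E
```

```text
(no output)
```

View pics/z3.png

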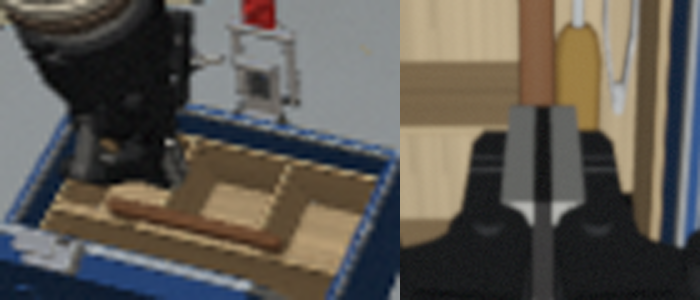

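The fingertips project at about z 0.11–0.12, so they stand roughly 20 mm less far ahead than I assumed and closed above the bar. I'll re-grip lower.

>>> {"op": "send_rows", "data": {"targets": [[-0.3,0,0,0,0,0,0],[-0.3,0,0,0,0,0,0],[-0.3,0,0,0.015,0,0,0],[-0.3,0,0,0.03,0,0,0],[-0.3,0,0,0.042,0,0,0],[-0.3,0,0,0.052,0,0,0],[-0.3,0,0,0.052,0,0,0],[-0.3,0,0,0.052,0,0,0]]}}

```text
clock: 6.3
position: [0.4868, -0.3594, 0.0645]
tcp_rot: [-2.636, -1.706, 0.0]
wrist_force: [-0.9, -0.1, -0.3]
width: 0.0299
finger_force: 0.0
```

>>> {"op": "send_rows", "data": {"targets": [[-1,0,0,0,0,0,0],[-1,0,0,0,0,0,0],[-1,0,0,0,0,0,0],[-1,0,0,0,0,0,0],[-1,0,0,0,0,0,0],[-1,0,0,0,0,0,0],[-1,0,0,0,0,0,0],[-1,0,0,0,0,0,0]]}}

```text
clock: 6.97
position: [0.4872, -0.3601, 0.0662]
tcp_rot: [2.637, 1.707, -0.0]
wrist_force: [-4.0, 1.1, 6.0]
width: 0.0072
finger_force: 59.1
```

>>> {"op": "send_rows", "data": {"targets": [[-0.3,0,0,0,0,0,0],[-0.3,0,0,0,0,0,0],[-0.3,0,0,0,0,0,0],[-0.3,0,0,0.005,0,0,0],[-0.3,0,0,0.01,0,0,0],[-0.3,0,0,0.01,0,0,0],[-0.3,0,0,0.01,0,0,0],[-0.3,0,0,0.01,0,0,0]]}}

```text
clock: 7.63
position: [0.4871, -0.3597, 0.055]
tcp_rot: [-2.637, -1.707, 0.0]
wrist_force: [-0.5, 0.1, -0.3]
width: 0.0298
finger_force: 0.0
```

>>> {"op": "send_rows", "data": {"targets": [[-1,0,0,0,0,0,0],[-1,0,0,0,0,0,0],[-1,0,0,0,0,0,0],[-1,0,0,0,0,0,0],[-1,0,0,0,0,0,0],[-1,0,0,0,0,0,0],[-1,0,0,0,0,0,0],[-1,0,0,0,0,0,0]]}}

```text
clock: 8.3
position: [0.487, -0.3597, 0.0553]
tcp_rot: [-2.637, -1.707, 0.0]
wrist_force: [-1.6, 1.6, 2.3]
width: 0.0085
finger_force: 61.4
```

>>> {"op": "send_rows", "data": {"targets": [[-1,0,0,-0.003,0,0,0],[-1,0,0,-0.008,0,0,0],[-1,0,0,-0.015,0,0,0],[-1,0,0,-0.022,0,0,0],[-1,0,0,-0.03,0,0,0],[-1,0,0,-0.038,0,0,0],[-1,0,0,-0.046,0,0,0],[-1,0,0,-0.054,0,0,0]]}}

```text
clock: 8.97
position: [0.4873, -0.3599, 0.1104]
tcp_rot: [2.637, 1.707, 0.0]
wrist_force: [-0.3, -0.0, -3.4]
width: 0.0085
finger_force: 60.7
```

>>> {"op": "send_rows", "data": {"targets": [[-1,0,0,-0.01,0,0,0],[-1,0,0,-0.022,0,0,0],[-1,0,0,-0.036,0,0,0],[-1,0,0,-0.05,0,0,0],[-1,0,0,-0.07,0,0,0],[-1,0,0,-0.09,0,0,0],[-1,0,0,-0.11,0,0,0],[-1,0,0,-0.13,0,0,0]]}}

```text
clock: 9.63
position: [0.4871, -0.3597, 0.2411]
tcp_rot: [2.637, 1.707, 0.0]
wrist_force: [0.2, 0.8, -2.9]
width: 0.0082
finger_force: 60.7
```

>>> {"op": "send_rows", "data": {"targets": [[-1,0,0,-0.02,0,0,0],[-1,0,0,-0.04,0,0,0],[-1,0,0,-0.06,0,0,0],[-1,0,0,-0.08,0,0,0],[-1,0,0,-0.1,0,0,0],[-1,0,0,-0.12,0,0,0],[-1,0,0,-0.135,0,0,0],[-1,0,0,-0.14,0,0,0]]}}

```text
clock: 10.3
position: [0.4876, -0.3603, 0.3835]
tcp_rot: [2.632, 1.704, 0.001]
wrist_force: [0.2, -0.3, -1.7]
width: 0.0085
finger_force: 60.7
```

```bash
python3 - <<'E'
from h import *
d=snap("wrist","w3");e=snap("scene","s3"); rows()
cv2.imwrite("pics/c3.png",np.hstack([cv2.resize(d["frame"][60:400,120:520],(400,340)),cv2.resize(e["frame"][60:260,100:335],(400,340))]))
E
```

```text
t 10.4 pos [ 0.4874 -0.36    0.3809] q [-0.84  0.19  1.25  0.    1.7  -0.41] w 0.0082 F [-0.6 -0.5 -4.5]
```

View pics/c3.png

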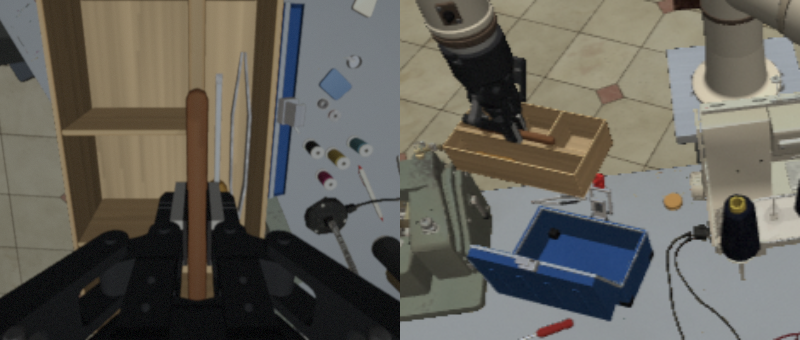

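The rack hangs level in the gripper, clear of the case. Next I shift slightly along case +y and turn it half round.

>>> {"op": "send_rows", "data": {"targets": [[-1,0.03,0,-0.01,0,0,0],[-1,0.06,0,-0.02,0,0,3],[-1,0.06,0,-0.02,0,0,9],[-1,0.06,0,-0.02,0,0,15],[-1,0.06,0,-0.02,0,0,21],[-1,0.06,0,-0.02,0,0,27],[-1,0.06,0,-0.02,0,0,33],[-1,0.06,0,-0.02,0,0,39]]}}

```text
clock: 11.07
position: [0.5113, -0.3046, 0.3973]
tcp_rot: [-3.055, -0.721, 0.003]
wrist_force: [-0.8, -0.6, -3.2]
width: 0.0079
finger_force: 60.7
```

>>> {"op": "send_rows", "data": {"targets": [[-1,0,0,0,0,0,6],[-1,0,0,0,0,0,12],[-1,0,0,0,0,0,18],[-1,0,0,0,0,0,24],[-1,0,0,0,0,0,30],[-1,0,0,0,0,0,36],[-1,0,0,0,0,0,42],[-1,0,0,0,0,0,48]]}}

```text
clock: 11.73
position: [0.5112, -0.3047, 0.3973]
tcp_rot: [-3.085, 0.585, 0.004]
wrist_force: [0.7, -0.1, -3.3]
width: 0.0083
finger_force: 60.7
```

>>> {"op": "send_rows", "data": {"targets": [[-1,0,0,0,0,0,6],[-1,0,0,0,0,0,12],[-1,0,0,0,0,0,18],[-1,0,0,0,0,0,24],[-1,0,0,0,0,0,30],[-1,0,0,0,0,0,36],[-1,0,0,0,0,0,42],[-1,0,0,0,0,0,48]]}}

```text
clock: 12.4
position: [0.5112, -0.3047, 0.3973]
tcp_rot: [-2.581, 1.79, 0.005]
wrist_force: [0.2, 0.3, -3.2]
width: 0.0084
finger_force: 60.7
```

>>> {"op": "send_rows", "data": {"targets": [[-1,0,0,0,0,0,6],[-1,0,0,0,0,0,12],[-1,0,0,0,0,0,18],[-1,0,0,0,0,0,24],[-1,0,0,0,0,0,30],[-1,0,0,0,0,0,36],[-1,0,0,0,0,0,42],[-1,0,0,0,0,0,45]]}}

```text
clock: 13.07
position: [0.5112, -0.3046, 0.3973]
tcp_rot: [1.7, -2.641, -0.005]
wrist_force: [0.0, -0.1, -3.8]
width: 0.0085
finger_force: 60.7
```

```bash
python3 - <<'E'
from h import *
p=np.load("pics/case.npy")
# actual grasp offset on the bar along y and x: TCP vs home grip
h0=np.array([.4871,-.3598,0]); print("tcp in case at grasp",(h0-[p[0],p[1],0])@Rz(p[2]))
c=(h0-[p[0],p[1],0])@Rz(p[2]); t=c2w(p,[[-c[0],-c[1],0]])[0]; print("target",t)
rows(([t[0],t[1],.30],down(p[2]-np.pi/2)))
E
```

```text
tcp in case at grasp [ 0.01720657 -0.00115201  0.        ]
target [ 0.45657837 -0.34373752  0.        ]
t 13.07 pos [ 0.5112 -0.3046  0.3973] q [-0.74  0.17  1.24 -0.    1.74  2.83] w 0.0085 F [ 0.  -0.1 -3.8]
[0.0583, 0.0332, 0.0973] [0.18, 0.05, -0.52]
```

>>> {"op": "send_rows", "data": {"targets": [[-1,0.03,0.017,0.03,0,0,0],[-1,0.058,0.033,0.06,0.2,0,-0.5],[-1,0.058,0.033,0.09,0.2,0,-0.5],[-1,0.058,0.033,0.12,0.2,0,-0.5],[-1,0.058,0.033,0.15,0.2,0,-0.5],[-1,0.058,0.033,0.18,0.2,0,-0.5],[-1,0.058,0.033,0.21,0.2,0,-0.5],[-1,0.058,0.033,0.235,0.2,0,-0.5]]}}

```text
clock: 13.73
position: [0.4562, -0.3428, 0.1602]
tcp_rot: [-1.718, 2.629, 0.003]
wrist_force: [-0.6, -0.7, -3.3]
width: 0.0085
finger_force: 60.7
```

>>> {"op": "send_rows", "data": {"targets": [[-1,0,0,0,0,0,0],[-1,0,0,0,0,0,0],[-1,0,0,0,0,0,0],[-1,0,0,0,0,0,0],[-1,0,0,0,0,0,0],[-1,0,0,0,0,0,0],[-1,0,0,0,0,0,0],[-1,0,0,0,0,0,0]]}}

```text
clock: 14.4
position: [0.458, -0.3446, 0.1648]
tcp_rot: [-1.718, 2.628, -0.006]
wrist_force: [-0.9, -0.1, -3.6]
width: 0.0082
finger_force: 60.7
```

```bash
python3 - <<'E'
from h import *
p=np.load("pics/case.npy")
d=snap("wrist","w4"); rows(([.4566,-.3437,.0553],down(p[2]-np.pi/2)))
cv2.imwrite("pics/w4z.png",cv2.resize(d["frame"][0:300,120:520],None,fx=2,fy=2))
E
```

```text
t 14.45 pos [ 0.458  -0.3446  0.1645] q [-0.86  0.2   1.66  0.    1.28  2.7 ] w 0.0083 F [-0.5  0.3 -3.7]
[-0.0003, 0.002, 0.1092] [-0.23, -0.02, 0.26]
```

View pics/w4z.png

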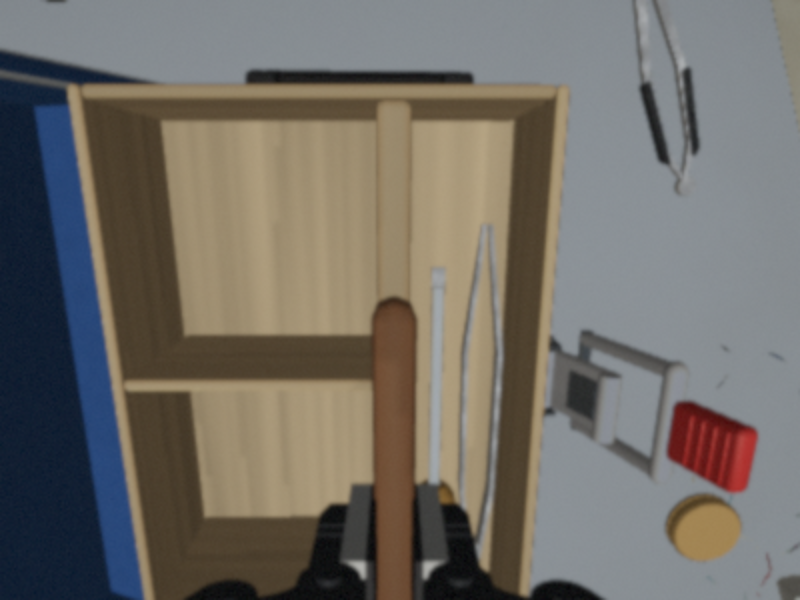

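The rack is now reversed, with its wells on the hinge side. Its -y corners are at zoom (70,87) and (567,88), and the bar end is at (394,300). I'll fit the rack pose in the hand.

```bash
python3 - <<'E'
from h import *
from scipy.optimize import least_squares as ls
p=np.load("pics/case.npy")[:3]; w=load("w4"); u=.1645-.0513
Z=lambda a,b:(120+a/2-.25,b/2-.25)
ob=[(Z(68,87),[.0555,-.1035,u+.056]),(Z(569,87),[-.0555,-.1035,u+.056]),(Z(394,299),[-.0165,-.059,u+.076])]
for k in(0,.004,-.004):
  f=lambda q:np.concatenate([proj(w,c2w(q,np.add(P,[0,0,k])))[0]-uv for uv,P in ob])
  r=ls(f,p); q=r.x; print(k,q,np.round(r.fun,1),"rack centre in case",(np.r_[q[:2]-p[:2],0]@Rz(p[2]))*1e3,"dyaw",q[2]-p[2])
E
```

```text
0 [ 0.47462378 -0.34941485 -0.41097923] [-0.8 -0.4  1.1 -1.2 -0.3  2. ] rack centre in case [1.59066914 3.28094735 0.        ] dyaw 0.0066072134869871735
0.004 [ 0.47434931 -0.3489748  -0.40947954] [-4.8 -0.9  4.2 -2.1  0.5  4.4] rack centre in case [1.16132415 3.5718756  0.        ] dyaw 0.008106900721212063
-0.004 [ 0.47489421 -0.34984548 -0.41236867] [ 2.9  0.  -1.9 -0.4 -1.  -0.3] rack centre in case [2.0125058  2.99699843 0.        ] dyaw 0.00521777826581199
```

```bash
python3 - <<'E'
from h import *
from scipy.optimize import least_squares as ls
p=np.load("pics/case.npy")[:3]
def tab(p,v,l,dist,y=0):
    a=l-v; piv=np.array([-.080-.016*np.sin(v-.35),y,.058-.016*np.cos(v-.35)])
    return c2w(p,piv+dist*np.array([-np.sin(a),0,np.cos(a)]))
for n,Z,t,c1,c2 in(("w4",lambda a,b:(120+a/2-.25,b/2-.25),(712,446),(677,369),(657,473)),("w1",lambda a,b:(215+a/3.2-.35,80+b/3.2-.35),(65,322),(88,261),(98,355))):
    w=load(n)
    f=lambda q:np.concatenate([proj(w,tab(p,q[0],2.65,d,q[1]+y))[0]-Z(*uv) for d,uv,y in((.019+.053,t,0),(.053,c1,-.023 if n=="w4" else .023),(.053,c2,.023 if n=="w4" else -.023))])
    r=ls(f,[2.3,0]);print(n,r.x,np.round(r.fun,1))
E
```

```text
w4 [2.31671765e+00 6.84642570e-04] [-0.8 -0.7  0.6 -3.5  1.2  4.9]
w1 [2.33744988e+00 1.04153657e-03] [ 0.6 -0.3 -0.1 -1.5 -0.8  2. ]
```

>>> {"op": "send_rows", "data": {"targets": [[-1,0.002,0.0015,0,-0.2,0,0.3],[-1,0.002,0.0015,0.005,-0.2,0,0.3],[-1,0.002,0.0015,0.01,-0.2,0,0.3],[-1,0.002,0.0015,0.016,-0.2,0,0.3],[-1,0.002,0.0015,0.022,-0.2,0,0.3],[-1,0.002,0.0015,0.027,-0.2,0,0.3],[-1,0.002,0.0015,0.032,-0.2,0,0.3],[-1,0.002,0.0015,0.036,-0.2,0,0.3]]}}

```text
clock: 15.12
position: [0.4556, -0.3455, 0.1272]
tcp_rot: [1.712, -2.634, -0.001]
wrist_force: [0.3, 0.2, -3.1]
width: 0.0081
finger_force: 60.7
```

>>> {"op": "send_rows", "data": {"targets": [[-1,0,0,0.005,0,0,0],[-1,0,0,0.01,0,0,0],[-1,0,0,0.015,0,0,0],[-1,0,0,0.02,0,0,0],[-1,0,0,0.025,0,0,0],[-1,0,0,0.03,0,0,0],[-1,0,0,0.035,0,0,0],[-1,0,0,0.04,0,0,0]]}}

```text
clock: 15.78
position: [0.4558, -0.3458, 0.0877]
tcp_rot: [1.712, -2.634, 0.0]
wrist_force: [-0.8, -0.4, -3.6]
width: 0.0084
finger_force: 60.7
```

>>> {"op": "send_rows", "data": {"targets": [[-1,0,0,0.005,0,0,0],[-1,0,0,0.01,0,0,0],[-1,0,0,0.015,0,0,0],[-1,0,0,0.02,0,0,0],[-1,0,0,0.024,0,0,0],[-1,0,0,0.028,0,0,0],[-1,0,0,0.03,0,0,0],[-1,0,0,0.03,0,0,0]]}}

```text
clock: 16.45
position: [0.4555, -0.3454, 0.0576]
tcp_rot: [1.712, -2.634, -0.002]
wrist_force: [0.2, 0.6, -4.0]
width: 0.0083
finger_force: 60.7
```

Still free; I'll go the last 2–3 mm, then release and rise.

>>> {"op": "send_rows", "data": {"targets": [[-1,0,0,0.001,0,0,0],[-1,0,0,0.002,0,0,0],[-1,0,0,0.003,0,0,0],[-1,0,0,0.003,0,0,0],[-0.3,0,0,0.002,0,0,0],[-0.3,0,0,0.002,0,0,0],[-0.3,0,0,0.002,0,0,0],[-0.3,0,0,0.002,0,0,0]]}}

```text
clock: 17.12
position: [0.4561, -0.3461, 0.0568]
tcp_rot: [-1.712, 2.634, -0.002]
wrist_force: [-0.1, -0.9, 0.5]
width: 0.0299
finger_force: 0.0
```

>>> {"op": "send_rows", "data": {"targets": [[-0.3,0,0,-0.02,0,0,0],[-0.3,0,0,-0.06,0,0,0],[-0.3,0,0,-0.1,0,0,0],[-0.3,0,0,-0.14,0,0,0],[-0.3,0,0,-0.18,0,0,0],[-0.3,0,0,-0.22,0,0,0],[-0.3,0,0,-0.26,0,0,0],[-0.3,0,0,-0.3,0,0,0]]}}

```text
clock: 17.78
position: [0.4555, -0.3454, 0.3586]
tcp_rot: [-1.712, 2.634, -0.001]
wrist_force: [0.4, 0.1, -0.2]
width: 0.03
finger_force: 0.0
```

```bash
python3 - <<'E'
from h import *
p=np.load("pics/case.npy"); snap("wrist","w5"); snap("top","t5"); snap("scene","s5"); rows(([.25,.30,.45],down(1.6)))
E
```

```text
t 17.93 pos [ 0.457  -0.3471  0.3613] q [-0.86  0.1   1.39 -0.    1.65  2.7 ] w 0.0301 F [ 0.8 -0.2 -0.8]
[-0.5068, 0.4512, -0.0946] [-0.46, 0.59, 154.36]
```

View pics/w5.png

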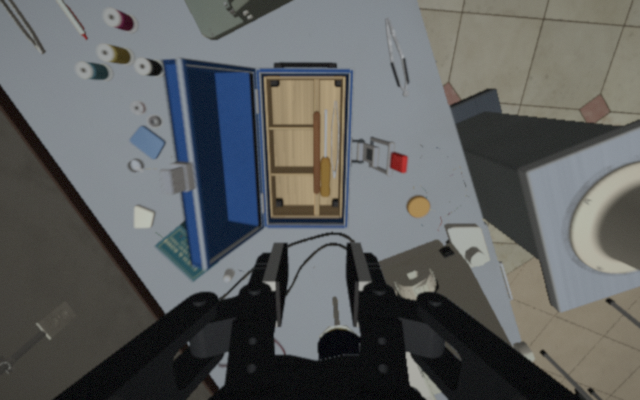

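The rack is seated in the case with the wells (around x 290) on the hinge side and the tools on the latch side. Next are the cones, so I'll plan the transit across.

```bash
cat >> h.py <<'E'
def plan(*tg):
    from rig import bot
    rows(); s=bot.read_state(); R0=R.from_rotvec(s["tcp_rot"]); p0=np.array(s["position"])
    for P,Q in tg:
        P=np.array(P,float); a=(R0.inv().apply(P-p0)); print(np.round(a,4).tolist(),np.round((R0.inv()*Q).as_rotvec(degrees=True),2).tolist()); p0,R0=P,Q
def conefit(d,col,r,h,x0,dbg=False):
    from scipy.optimize import minimize
    hsv=cv2.cvtColor(d["frame"],cv2.COLOR_BGR2HSV).astype(int); H,S,V=hsv[...,0],hsv[...,1],hsv[...,2]
    if col=="red": m=((H<6)|(H>168))&(S>110)
    else: m=(H>14)&(H<36)&(S>55)
    th=np.linspace(0,2*np.pi,40); c=np.c_[np.cos(th),np.sin(th),0*th]
    k=8
    def mask(x):
        o=np.array([x[0],x[1],0]); ring=lambda R_,z:proj(d,o+c*R_+[0,0,z])
        rt=.0205; M=np.zeros(m.shape,np.uint8)
        def fill(P,v): cv2.fillPoly(M,[cv2.convexHull((P*k).astype(np.int32)).astype(np.int32)],v,shift=3)
        fill(np.vstack([ring(r,.007),ring(rt,h-.015)]),1); fill(np.vstack([ring(.012,h-.012),ring(.012,h)]),0)
        return M>0
    w=np.zeros(m.shape,bool); q=proj(d,[[x0[0],x0[1],h/2]])[0]; R_=int(370*.085/np.linalg.norm(np.linalg.inv(d["camera_from_world"])[:3,3]-[x0[0],x0[1],.05]))
    w[max(0,int(q[1])-R_):int(q[1])+R_,max(0,int(q[0])-R_):int(q[0])+R_]=1; m=m&w
    sm=cv2.GaussianBlur(m.astype(np.float32),(0,0),1)
    f=lambda x:-(lambda M:2*(sm*M).sum()/(sm.sum()+M.sum()+1e-6))(cv2.GaussianBlur(mask(x).astype(np.float32),(0,0),1))
    best=min((minimize(f,[x0[0]+a,x0[1]+b],method="Nelder-Mead",options=dict(initial_simplex=[[x0[0]+a,x0[1]+b],[x0[0]+a+.015,x0[1]+b],[x0[0]+a,x0[1]+b+.015]],xatol=2e-4)) for a in(-.015,.015) for b in(-.015,.015)),key=lambda q:q.fun)
    return np.round(best.x,4),round(-best.fun,3),int(m.sum())
E
python3 - <<'E'
from h import *
for n in("t5","s5"):
    d=load(n); print(n,"red",conefit(d,"red",.0295,.12,(.545,.39)),"tan",conefit(d,"tan",.027,.11,(.375,.33)))
plan(([.44,-.28,.42],down(-1.1)),([.40,-.05,.42],down(-.2)),([.38,.10,.42],down(.7)),([.38,.25,.42],down(1.6)),([.40,.34,.40],down(2.4)),([.42,.36,.40],down(2.724)))
E
```

```text
t5 red (array([0.5655, 0.4039]), np.float64(0.732), 184) tan (array([0.3897, 0.3454]), np.float64(0.641), 228)
s5 red (array([0.5633, 0.4034]), np.float64(0.861), 376) tan (array([0.3808, 0.3477]), np.float64(0.513), 719)
t 17.93 pos [ 0.457  -0.3471  0.3613] q [-0.86  0.1   1.39 -0.    1.65  2.7 ] w 0.0301 F [ 0.8 -0.2 -0.8]
[-0.0541, 0.0422, -0.0593] [-0.35, -0.43, -50.94]
[-0.2231, -0.0687, 0.0] [0.0, 0.0, -51.57]
[-0.0494, -0.143, 0.0] [0.0, 0.0, -51.57]
[0.0966, -0.1147, 0.0] [0.0, 0.0, -51.57]
[0.0894, 0.0226, 0.02] [0.0, 0.0, -45.84]
[-0.0012, 0.0283, 0.0] [0.0, 0.0, -18.56]
```

>>> {"op": "send_rows", "data": {"targets": [[-0.3,-0.054,0.042,-0.06,0,0,-7],[-0.3,-0.054,0.042,-0.06,0,0,-14],[-0.3,-0.054,0.042,-0.06,0,0,-21],[-0.3,-0.054,0.042,-0.06,0,0,-28],[-0.3,-0.054,0.042,-0.06,0,0,-35],[-0.3,-0.054,0.042,-0.06,0,0,-42],[-0.3,-0.054,0.042,-0.06,0,0,-49],[-0.3,-0.054,0.042,-0.06,0,0,-51]]}}

```text
clock: 18.6
position: [0.439, -0.279, 0.4144]
tcp_rot: [-2.683, 1.633, 0.004]
wrist_force: [0.2, 0.5, 0.2]
width: 0.0298
finger_force: 0.0
```

>>> {"op": "send_rows", "data": {"targets": [[-0.3,-0.028,-0.009,0,0,0,-6.5],[-0.3,-0.056,-0.017,0,0,0,-13],[-0.3,-0.084,-0.026,0,0,0,-19.5],[-0.3,-0.112,-0.034,0,0,0,-26],[-0.3,-0.14,-0.043,0,0,0,-32.5],[-0.3,-0.168,-0.051,0,0,0,-39],[-0.3,-0.196,-0.06,0,0,0,-45.5],[-0.3,-0.223,-0.069,0,0,0,-51.5]]}}

```text
clock: 19.27
position: [0.3986, -0.0479, 0.4146]
tcp_rot: [-3.126, 0.306, 0.003]
wrist_force: [-0.1, 1.2, 0.8]
width: 0.0298
finger_force: 0.0
```

>>> {"op": "send_rows", "data": {"targets": [[0.4,-0.006,-0.018,0,0,0,-6.5],[0.4,-0.012,-0.036,0,0,0,-13],[0.4,-0.018,-0.054,0,0,0,-19.5],[0.4,-0.025,-0.072,0,0,0,-26],[0.4,-0.031,-0.09,0,0,0,-32.5],[0.4,-0.037,-0.107,0,0,0,-39],[0.4,-0.043,-0.125,0,0,0,-45.5],[0.4,-0.049,-0.143,0,0,0,-51.5]]}}

```text
clock: 19.93
position: [0.3793, 0.1015, 0.4146]
tcp_rot: [-2.948, -1.083, 0.003]
wrist_force: [1.5, 0.3, -0.0]
width: 0.0598
finger_force: 0.0
```

>>> {"op": "send_rows", "data": {"targets": [[0.4,0.012,-0.014,0,0,0,-6.5],[0.4,0.024,-0.029,0,0,0,-13],[0.4,0.036,-0.043,0,0,0,-19.5],[0.4,0.048,-0.057,0,0,0,-26],[0.4,0.06,-0.072,0,0,0,-32.5],[0.4,0.072,-0.086,0,0,0,-39],[0.4,0.085,-0.1,0,0,0,-45.5],[0.4,0.097,-0.115,0,0,0,-51.5]]}}

```text
clock: 20.6
position: [0.3798, 0.2518, 0.4145]
tcp_rot: [-2.185, -2.256, 0.004]
wrist_force: [0.3, -0.4, -0.5]
width: 0.0598
finger_force: 0.0
```

>>> {"op": "send_rows", "data": {"targets": [[0.4,0.09,0.023,0.02,0,0,-6.5],[0.4,0.09,0.023,0.02,0,0,-13],[0.4,0.09,0.023,0.02,0,0,-19.5],[0.4,0.09,0.023,0.02,0,0,-26],[0.4,0.09,0.023,0.02,0,0,-32.5],[0.4,0.09,0.023,0.02,0,0,-39],[0.4,0.09,0.023,0.02,0,0,-45.5],[0.4,0.09,0.023,0.02,0,0,-46]]}}

```text
clock: 21.27
position: [0.4004, 0.3414, 0.3945]
tcp_rot: [-1.133, -2.928, 0.003]
wrist_force: [0.1, 0.0, 0.4]
width: 0.0599
finger_force: 0.0
```

>>> {"op": "send_rows", "data": {"targets": [[0.4,0,0.028,0,0,0,-6],[0.4,0,0.028,0,0,0,-12],[0.4,0,0.028,0,0,0,-18],[0.4,0,0.028,0,0,0,-19],[0.4,0,0.028,0,0,0,-19],[0.4,0,0.028,0,0,0,-19],[0.4,0,0.028,0,0,0,-19],[0.4,0,0.028,0,0,0,-19]]}}

```text
clock: 21.93
position: [0.4196, 0.3622, 0.3963]
tcp_rot: [0.642, 3.075, 0.0]
wrist_force: [-0.4, -0.4, -0.2]
width: 0.0597
finger_force: 0.0
```

```bash
python3 - <<'E'
from h import *
d=snap("wrist","w6"); snap("scene","s6"); rows()
for n in("w6",):
    d=load(n); print(n,"red",conefit(d,"red",.0295,.12,(.56,.40)),"tan",conefit(d,"tan",.027,.11,(.385,.345)))
E
```

```text
t 22.03 pos [0.4196 0.3622 0.3963] q [ 0.49  0.05  1.37  0.    1.72 -0.67] w 0.0597 F [-0.   0.2  0.2]
w6 red (array([0.5671, 0.4036]), np.float64(0.871), 890) tan (array([0.393 , 0.3363]), np.float64(0.54), 1131)
```

View pics/w6.png

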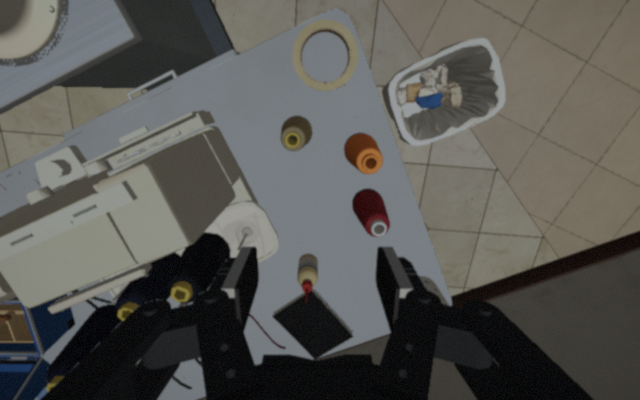

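The wrist view shows the tan cone's cap at (293,139), the red cap at (379,228) and orange at (369,160). No other cone is on the left.

```bash
python3 - <<'E'
from h import *
d=load("w6"); print("tan",onz(d,293,139,.110),"red",onz(d,379,228.5,.12),"orange",onz(d,369,161,.12))
t=load("t5"); print("top tan",onz(t,213.75,239.6,.11),"red",onz(t,193.75,184.6,.12))
hsv=cv2.cvtColor(d["frame"],cv2.COLOR_BGR2HSV); print(hsv[120:150:3,288:312:4].tolist())
E
```

```text
tan [0.38981642 0.34024423 0.11      ] red [0.56392477 0.40431146 0.12      ] orange [0.45992692 0.42700236 0.12      ]
top tan [0.38696059 0.33018944 0.11      ] red [0.56055817 0.39493033 0.12      ]
[[[21, 70, 58], [20, 103, 52], [23, 80, 54], [19, 94, 57], [20, 82, 62], [103, 17, 105]], [[20, 97, 55], [20, 100, 51], [21, 99, 54], [21, 91, 56], [20, 95, 59], [21, 71, 68]], [[20, 102, 55], [20, 91, 70], [21, 90, 65], [20, 92, 61], [20, 104, 59], [20, 90, 62]], [[21, 66, 100], [22, 67, 103], [22, 69, 100], [20, 88, 81], [20, 96, 61], [20, 84, 64]], [[23, 91, 95], [25, 131, 107], [23, 96, 93], [22, 71, 104], [20, 92, 69], [19, 90, 62]], [[26, 138, 126], [25, 124, 80], [26, 136, 124], [22, 76, 101], [19, 84, 85], [21, 95, 62]], [[24, 153, 85], [21, 58, 44], [24, 100, 64], [24, 103, 102], [20, 80, 92], [19, 99, 62]], [[24, 152, 89], [23, 154, 68], [25, 148, 74], [24, 100, 107], [20, 81, 88], [23, 26, 79]], [[26, 135, 127], [24, 150, 85], [25, 145, 116], [22, 73, 102], [20, 59, 78], [109, 16, 125]], [[23, 79, 113], [25, 111, 119], [23, 87, 106], [23, 61, 96], [101, 17, 123], [105, 20, 129]]]
```

```bash
cat >> h.py <<'E'
def capfit(d,col,h,x0,rad=.03):
    "centroid of the cap's disc (yellow / white) seen from above"
    hsv=cv2.cvtColor(d["frame"],cv2.COLOR_BGR2HSV).astype(int); H,S,V=hsv[...,0],hsv[...,1],hsv[...,2]
    m=((H>=22)&(H<32)&(S>85)&(V>55)) if col=="yellow" else ((S<70)&(V>90))
    u0=proj(d,[[x0[0],x0[1],h]])[0]; px=rad*309/np.linalg.norm(np.linalg.inv(d["camera_from_world"])[:3,3]-[*x0,h])
    yy,xx=np.mgrid[:400,:640]; m=m&(np.hypot(xx-u0[0],yy-u0[1])<px)
    n,lab,st,ce=cv2.connectedComponentsWithStats(m.astype(np.uint8)); i=1+np.argmax(st[1:,4])
    pts=np.argwhere(lab==i)[:,::-1]; (c,ax,_)=cv2.fitEllipse(cv2.convexHull(pts.astype(np.float32)))
    return np.round(c,1),np.round(ax,1),int(st[i,4]),np.round(onz(d,*c,h),4)
E
python3 - <<'E'
from h import *
d=load("w6"); print(capfit(d,"yellow",.11,(.39,.34))); print(capfit(d,"white",.12,(.565,.404)))
plan(([.39,.340,.24],down(2.724)))
E
```

```text
(array([292.2, 139.3]), array([16.6, 16.9]), 207, array([0.3898, 0.339 , 0.11  ]))
(array([379.1, 229.3]), array([37.9, 38.1]), 739, array([0.5652, 0.404 , 0.12  ]))
t 22.03 pos [0.4196 0.3622 0.3963] q [ 0.49  0.05  1.37  0.    1.72 -0.67] w 0.0597 F [-0.   0.2  0.2]
[0.0183, -0.0322, 0.1563] [0.01, 0.01, 0.4]
```

>>> {"op": "send_rows", "data": {"targets": [[0.4,0.018,-0.033,0.03,0,0,0.4],[0.4,0.018,-0.033,0.06,0,0,0.4],[0.4,0.018,-0.033,0.09,0,0,0.4],[0.4,0.018,-0.033,0.12,0,0,0.4],[0.4,0.018,-0.033,0.15,0,0,0.4],[0.4,0.018,-0.033,0.15,0,0,0.4],[0.4,0.018,-0.033,0.15,0,0,0.4],[0.4,0.018,-0.033,0.15,0,0,0.4]]}}

```text
clock: 22.7
position: [0.391, 0.3396, 0.2484]
tcp_rot: [0.65, 3.071, 0.003]
wrist_force: [0.2, 0.0, -0.1]
width: 0.06
finger_force: 0.0
```

```bash
python3 - <<'E'
from h import *
d=snap("wrist","w7"); q=capfit(d,"yellow",.11,(.39,.34)); print(q)
plan(([q[3][0],q[3][1],.066],down(2.724)))
E
```

```text
(array([313.6, 177.9]), array([23.1, 24.2]), 452, array([0.3893, 0.3388, 0.11  ]))
t 22.75 pos [0.3913 0.3399 0.249 ] q [ 0.48 -0.01  1.72  0.    1.43 -0.67] w 0.0597 F [-0.   0.3 -0.6]
[0.0019, -0.0024, 0.183] [0.2, 0.16, 0.05]
```

>>> {"op": "send_rows", "data": {"targets": [[0.4,0.002,-0.002,0.03,0,0,0],[0.4,0.002,-0.002,0.06,0,0,0],[0.4,0.002,-0.002,0.09,0,0,0],[0.4,0.002,-0.002,0.115,0,0,0],[0.4,0.002,-0.002,0.14,0,0,0],[0.4,0.002,-0.002,0.16,0,0,0],[0.4,0.002,-0.002,0.18,0,0,0],[0.4,0.002,-0.002,0.18,0,0,0]]}}

```text
clock: 23.42
position: [0.3864, 0.3376, 0.0644]
tcp_rot: [-0.649, -3.071, 0.004]
wrist_force: [0.1, -0.7, 0.1]
width: 0.0597
finger_force: 0.0
```

>>> {"op": "send_rows", "data": {"targets": [[0.4,0,0,0,0,0,0],[-1,0,0,0,0,0,0],[-1,0,0,0,0,0,0],[-1,0,0,0,0,0,0],[-1,0,0,0,0,0,0],[-1,0,0,0,0,0,0],[-1,0,0,0,0,0,0],[-1,0,0,0,0,0,0]]}}

```text
clock: 24.08
position: [0.3894, 0.339, 0.0692]
tcp_rot: [0.649, 3.07, 0.004]
wrist_force: [-1.1, -1.7, 6.4]
width: 0.0351
finger_force: 59.4
```

>>> {"op": "send_rows", "data": {"targets": [[0.4,0,0,0,0,0,0],[0.4,0,0,0,0,0,0],[0.4,0,0,0,0,0,0],[0.4,0,0,0.008,0,0,0],[0.4,0,0,0.015,0,0,0],[0.4,0,0,0.015,0,0,0],[0.4,0,0,0.015,0,0,0],[0.4,0,0,0.015,0,0,0]]}}

```text
clock: 24.75
position: [0.3871, 0.338, 0.0508]
tcp_rot: [-0.65, -3.073, 0.001]
wrist_force: [-0.6, 0.5, 1.5]
width: 0.0599
finger_force: 0.0
```

>>> {"op": "send_rows", "data": {"targets": [[-1,0,0,0,0,0,0],[-1,0,0,0,0,0,0],[-1,0,0,0,0,0,0],[-1,0,0,0,0,0,0],[-1,0,0,0,0,0,0],[-1,0,0,0,0,0,0],[-1,0,0,-0.005,0,0,0],[-1,0,0,-0.01,0,0,0]]}}

```text
clock: 25.42
position: [0.3869, 0.3379, 0.0609]
tcp_rot: [-0.649, -3.073, 0.001]
wrist_force: [-0.5, 0.1, -1.9]
width: 0.0389
finger_force: 60.4
```

>>> {"op": "send_rows", "data": {"targets": [[-1,0,0,-0.01,0,0,0],[-1,0,0,-0.02,0,0,0],[-1,0,0,-0.03,0,0,0],[-1,0,0,-0.03,0,0,0],[-1,0,0,-0.03,0,0,0],[-1,0,0,-0.03,0,0,0],[-1,0,0,-0.03,0,0,0],[-1,0,0,-0.03,0,0,0]]}}

```text
clock: 26.08
position: [0.3869, 0.3379, 0.0906]
tcp_rot: [-0.649, -3.073, 0.001]
wrist_force: [-0.5, -0.2, -1.9]
width: 0.0385
finger_force: 60.4
```

```bash
python3 - <<'E'
from h import *
rows(); d=snap("wrist","w8"); print(capfit(d,"yellow",.15,(.39,.34)))
g=d["frame"]; cv2.imwrite("pics/w8.png",g)
E
```

```text
t 26.08 pos [0.3869 0.3379 0.0906] q [ 0.48  0.14  1.88 -0.    1.12 -0.67] w 0.0385 F [-0.5 -0.2 -1.9]
(array([316.8, 313.2]), array([58.1, 62.2]), 2806, array([0.3847, 0.34  , 0.15  ]))
```

```bash
python3 - <<'E'
from h import *
plan(([.387,.338,.43],down(2.724)),([.36,.10,.43],down(2.724)),([.41,-.17,.43],down(2.724)),([.518,-.296,.40],down(3.51)),([.518,-.296,.17],down(3.51)))
E
```

```text
t 26.13 pos [0.387  0.3379 0.0906] q [ 0.48  0.14  1.88 -0.    1.12 -0.67] w 0.0389 F [-0.9 -0.6 -1.5]
[0.0002, -0.0002, -0.3394] [-0.05, -0.04, 0.06]
[-0.0718, -0.2285, 0.0] [0.0, 0.0, 0.0]
[-0.1552, -0.2265, 0.0] [0.0, 0.0, 0.0]
[-0.1498, -0.0714, 0.03] [0.0, 0.0, -45.03]
[0.0, 0.0, 0.23] [0.0, 0.0, 0.0]
```

>>> {"op": "send_rows", "data": {"targets": [[-1,0,0,-0.03,0,0,0],[-1,0,0,-0.07,0,0,0],[-1,0,0,-0.11,0,0,0],[-1,0,0,-0.15,0,0,0],[-1,0,0,-0.19,0,0,0],[-1,0,0,-0.23,0,0,0],[-1,0,0,-0.27,0,0,0],[-1,0,0,-0.305,0,0,0]]}}

```text
clock: 26.8
position: [0.3872, 0.3381, 0.3988]
tcp_rot: [0.649, 3.073, 0.002]
wrist_force: [1.0, -0.3, -2.0]
width: 0.0389
finger_force: 61.0
```

>>> {"op": "send_rows", "data": {"targets": [[-1,0,0,-0.02,0,0,0],[-1,0,0,-0.034,0,0,0],[-1,-0.012,-0.038,-0.034,0,0,0],[-1,-0.024,-0.076,-0.034,0,0,0],[-1,-0.036,-0.114,-0.034,0,0,0],[-1,-0.048,-0.152,-0.034,0,0,0],[-1,-0.06,-0.19,-0.034,0,0,0],[-1,-0.072,-0.228,-0.034,0,0,0]]}}

```text
clock: 27.47
position: [0.3602, 0.0991, 0.4299]
tcp_rot: [0.648, 3.074, -0.0]
wrist_force: [1.9, -0.1, -0.9]
width: 0.0387
finger_force: 61.2
```

>>> {"op": "send_rows", "data": {"targets": [[-1,-0.02,-0.03,0,0,0,0],[-1,-0.04,-0.06,0,0,0,0],[-1,-0.06,-0.09,0,0,0,0],[-1,-0.08,-0.12,0,0,0,0],[-1,-0.1,-0.15,0,0,0,0],[-1,-0.12,-0.18,0,0,0,0],[-1,-0.14,-0.205,0,0,0,0],[-1,-0.155,-0.226,0,0,0,0]]}}

```text
clock: 28.13
position: [0.4112, -0.1713, 0.4295]
tcp_rot: [-0.652, -3.072, -0.0]
wrist_force: [-0.6, 0.2, -2.0]
width: 0.0384
finger_force: 61.2
```

>>> {"op": "send_rows", "data": {"targets": [[-1,-0.02,-0.01,0.005,0,0,-5],[-1,-0.04,-0.02,0.01,0,0,-11],[-1,-0.06,-0.03,0.015,0,0,-17],[-1,-0.08,-0.04,0.02,0,0,-23],[-1,-0.1,-0.05,0.025,0,0,-29],[-1,-0.12,-0.06,0.03,0,0,-35],[-1,-0.14,-0.068,0.03,0,0,-41],[-1,-0.15,-0.071,0.03,0,0,-45]]}}

```text
clock: 28.8
position: [0.5204, -0.2961, 0.398]
tcp_rot: [0.582, -3.085, -0.003]
wrist_force: [-0.6, 0.4, -2.6]
width: 0.0386
finger_force: 61.2
```

```bash
python3 - <<'E'
from h import *
plan(([.518,-.2964,.175],down(3.51)))
snap("wrist","w9")
E
```

```text
t 28.8 pos [ 0.5204 -0.2961  0.398 ] q [-0.72  0.18  1.23 -0.    1.74 -2.66] w 0.0386 F [-0.6  0.4 -2.6]
[0.002, 0.0001, 0.223] [0.13, -0.08, 0.24]
```

>>> {"op": "send_rows", "data": {"targets": [[-1,0.002,0,0.03,0,0,0],[-1,0.002,0,0.06,0,0,0],[-1,0.002,0,0.09,0,0,0],[-1,0.002,0,0.12,0,0,0],[-1,0.002,0,0.15,0,0,0],[-1,0.002,0,0.18,0,0,0],[-1,0.002,0,0.21,0,0,0],[-1,0.002,0,0.225,0,0,0]]}}

```text
clock: 29.52
position: [0.5156, -0.2932, 0.1704]
tcp_rot: [0.573, -3.084, -0.009]
wrist_force: [-0.1, -0.0, -2.5]
width: 0.0388
finger_force: 61.2
```

>>> {"op": "send_rows", "data": {"targets": [[-1,0,0,0.008,0,0,0],[-1,0,0,0.016,0,0,0],[-1,0,0,0.024,0,0,0],[-1,0,0,0.032,0,0,0],[-1,0,0,0.04,0,0,0],[-1,0,0,0.048,0,0,0],[-1,0,0,0.056,0,0,0],[-1,0,0,0.064,0,0,0]]}}

```text
clock: 30.18
position: [0.5179, -0.2953, 0.1106]
tcp_rot: [-0.576, 3.088, -0.0]
wrist_force: [0.2, 0.1, -1.3]
width: 0.0387
finger_force: 61.2
```

```bash
python3 - <<'E'
from h import *
plan(([.518,-.2964,.0588],down(3.51)))
E
```

```text
t 30.18 pos [ 0.5179 -0.2953  0.1106] q [-0.72  0.31  1.64 -0.    1.19 -2.66] w 0.0387 F [ 0.2  0.1 -1.3]
[0.0003, -0.001, 0.0518] [-0.02, 0.01, 0.02]
```

>>> {"op": "send_rows", "data": {"targets": [[-1,0,-0.001,0.004,0,0,0],[-1,0,-0.001,0.008,0,0,0],[-1,0,-0.001,0.012,0,0,0],[-1,0,-0.001,0.016,0,0,0],[-1,0,-0.001,0.02,0,0,0],[-1,0,-0.001,0.024,0,0,0],[-1,0,-0.001,0.028,0,0,0],[-1,0,-0.001,0.032,0,0,0]]}}

```text
clock: 30.85
position: [0.5182, -0.2962, 0.0789]
tcp_rot: [-0.576, 3.088, -0.0]
wrist_force: [-0.1, -1.4, -1.0]
width: 0.0388
finger_force: 61.2
```

>>> {"op": "send_rows", "data": {"targets": [[-1,0,0,0.003,0,0,0],[-1,0,0,0.006,0,0,0],[-1,0,0,0.009,0,0,0],[-1,0,0,0.012,0,0,0],[-1,0,0,0.015,0,0,0],[-1,0,0,0.017,0,0,0],[-1,0,0,0.018,0,0,0],[-1,0,0,0.018,0,0,0]]}}

```text
clock: 31.52
position: [0.518, -0.296, 0.0609]
tcp_rot: [0.576, -3.088, -0.001]
wrist_force: [0.5, -0.5, -1.5]
width: 0.0386
finger_force: 61.2
```

>>> {"op": "send_rows", "data": {"targets": [[-1,0,0,0.002,0,0,0],[-1,0,0,0.002,0,0,0],[0.15,0,0,0.002,0,0,0],[0.15,0,0,0.002,0,0,0],[0.15,0,0,0.002,0,0,0],[0.15,0,0,0.002,0,0,0],[0.15,0,0,0.002,0,0,0],[0.15,0,0,-0.008,0,0,0]]}}

```text
clock: 32.18
position: [0.5168, -0.2951, 0.0674]
tcp_rot: [0.575, -3.086, -0.005]
wrist_force: [-0.3, -0.7, -1.2]
width: 0.0492
finger_force: 0.0
```

>>> {"op": "send_rows", "data": {"targets": [[0.15,0,0,-0.01,0,0,0],[0.15,0,0,-0.02,0,0,0],[0.15,0,0,-0.035,0,0,0],[0.15,0,0,-0.05,0,0,0],[0.15,0,0,-0.08,0,0,0],[0.15,0,0,-0.12,0,0,0],[0.15,0,0,-0.16,0,0,0],[0.15,0,0,-0.2,0,0,0]]}}

```text
clock: 32.85
position: [0.518, -0.296, 0.2725]
tcp_rot: [-0.576, 3.087, -0.002]
wrist_force: [0.2, -0.4, -0.3]
width: 0.049
finger_force: 0.0
```

```bash
python3 - <<'E'
from h import *
p=np.load("pics/case.npy")[:3]
d=snap("wrist","w10"); q=capfit(d,"yellow",.118,(.518,-.2964),.04); print(q,(q[3]-[p[0],p[1],0])@Rz(p[2]))
s=snap("scene","s10"); print(capfit(s,"yellow",.118,(.518,-.2964),.04))
print(capfit(s,"white",.12,(.565,.404),.04), conefit(s,"red",.0295,.12,(.565,.404)))
plan(([.44,-.15,.42],down(2.724)),([.38,.10,.42],down(2.724)),([.45,.33,.42],down(2.724)),([.565,.404,.30],down(2.724)))
E
```

```text
(array([314.9, 183. ]), array([21.6, 22.6]), 394, array([ 0.5272, -0.2942,  0.118 ])) [0.02725636 0.07507378 0.118     ]
(array([222. , 211.4]), array([7.8, 8.3]), 56, array([ 0.5323, -0.2942,  0.118 ]))
(array([450.9, 188.6]), array([14.6, 19.8]), 200, array([0.5631, 0.4119, 0.12  ])) (array([0.5635, 0.4022]), np.float64(0.865), 376)
t 32.95 pos [ 0.5214 -0.2989  0.2802] q [-0.72  0.18  1.46  0.    1.49 -2.66] w 0.0492 F [0.1 0.  0.2]
[0.0211, 0.166, -0.1426] [-0.66, 0.79, 45.07]
[0.1562, 0.2042, 0.0] [0.0, 0.0, 0.0]
[0.0293, 0.2386, 0.0] [0.0, 0.0, 0.0]
[-0.0751, 0.1143, 0.12] [0.0, 0.0, 0.0]
```

```bash
python3 - <<'E'
from h import *
p=np.load("pics/case.npy")[:3]
A=[];b=[]
for n,uv in(("w10",(314.9,183)),("s10",(222,211.4))):
    o,r=ray(load(n),*uv);r/=np.linalg.norm(r);Q=np.eye(3)-np.outer(r,r);A.append(Q);b.append(Q@o)
X,res,_,_=np.linalg.lstsq(np.vstack(A),np.concatenate(b),rcond=None); print(X,res**.5,(X-[p[0],p[1],0])@Rz(p[2]))
for n in("w10","s10"): print(n,conefit(load(n),"tan",.027,.11,(.52,-.296)))
w=load("w10")["frame"]; a=w[100:320,200:440]; s=load("s10")["frame"][150:260,150:270]
cv2.imwrite("pics/c10.png",np.hstack([cv2.resize(a,(437,400),interpolation=cv2.INTER_CUBIC),cv2.resize(s,(363,400)[:2],interpolation=cv2.INTER_CUBIC)]))
E
```

```text
[ 0.5288546  -0.29439088  0.11280334] [0.00105073] [0.02884619 0.07557034 0.11280334]
w10 (array([ 0.5273, -0.2948]), np.float64(0.233), 10305)
s10 (array([ 0.4819, -0.3146]), np.float64(0.541), 809)
```

View pics/c10.png

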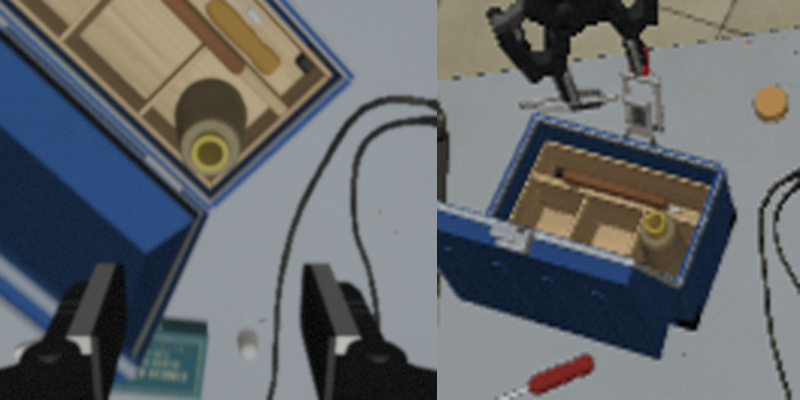

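The tan cone stands down in well 3 with its cap at (210,152) in the crop. The red cone's fit is tighter, so I'll refine the rack position numerically from intensity profiles in w5.

```bash
python3 - <<'E'
from h import *
p=np.load("pics/case.npy")[:3]; 
def prof(n,a,b,z,N):
    d=load(n); g=cv2.GaussianBlur(cv2.cvtColor(d["frame"],cv2.COLOR_BGR2GRAY),(0,0),.6).astype(np.float32)
    P=np.linspace(a,b,N); uv=proj(d,c2w(p,np.c_[P,np.full(N,z)])).astype(np.float32)
    return cv2.remap(g,uv[None,:,0],uv[None,:,1],cv2.INTER_LINEAR)[0].astype(int)
for n in("w5","w10"):
    for x in(.01,.03):
        for y0 in(-.034,.034): print(n,"x",x,"y from",y0-.012,prof(n,[x,y0-.012],[x,y0+.012],.060,25).tolist())
    for y in(-.068,0.01): print(n,"y",y,"x 42..72",prof(n,[.042,y],[.072,y],.060,31).tolist())
# rim z .088
for n in("w5","w1"):
    for y in(-.05,.03): print(n,"rim back x48..70",prof(n,[.048,y],[.070,y],.088,23).tolist(),"front -70..-48",prof(n,[-.07,y],[-.048,y],.088,23).tolist())
    print(n,"rim y -118..-98",prof(n,[0.01,-.118],[0.01,-.098],.088,21).tolist(),"98..118",prof(n,[0.01,.098],[.01,.118],.088,21).tolist())
print("w5 end walls z.06 y -112..-92",prof("w5",[.02,-.112],[.02,-.092],.060,21).tolist(),"92..112",prof("w5",[.02,.092],[.02,.112],.06,21).tolist())
E
```

```text
w5 x 0.01 y from -0.046 [147, 147, 147, 147, 147, 145, 137, 122, 104, 86, 83, 91, 111, 126, 136, 141, 143, 145, 147, 148, 148, 149, 149, 149, 149]
w5 x 0.01 y from 0.022000000000000002 [130, 114, 97, 82, 72, 67, 66, 66, 66, 67, 74, 86, 103, 120, 133, 141, 145, 148, 150, 150, 150, 150, 150, 150, 150]
w5 x 0.03 y from -0.046 [137, 137, 137, 137, 136, 135, 127, 114, 97, 83, 82, 90, 109, 124, 132, 134, 133, 134, 136, 136, 136, 137, 137, 137, 136]
w5 x 0.03 y from 0.022000000000000002 [120, 106, 91, 77, 69, 66, 65, 65, 66, 66, 73, 85, 102, 118, 130, 136, 139, 140, 140, 140, 140, 140, 141, 141, 141]
w5 y -0.068 x 42..72 [140, 137, 133, 126, 112, 93, 77, 66, 66, 71, 82, 101, 117, 122, 113, 85, 67, 62, 78, 94, 101, 98, 90, 93, 103, 116, 119, 113, 99, 74, 51]
w5 y 0.01 x 42..72 [132, 132, 131, 125, 112, 96, 79, 69, 65, 69, 81, 97, 113, 114, 106, 83, 64, 57, 70, 87, 99, 102, 94, 86, 81, 80, 77, 71, 67, 60, 50]
w10 x 0.01 y from -0.046 [153, 154, 153, 154, 154, 154, 154, 154, 154, 154, 153, 151, 149, 149, 141, 122, 99, 87, 86, 96, 117, 138, 151, 155, 157]
w10 x 0.01 y from 0.022000000000000002 
[... 1643 characters left out ...]
69, 90, 108, 114, 104, 90, 79]
w1 rim back x48..70 [95, 108, 112, 93, 70, 48, 44, 57, 73, 86, 84, 79, 74, 74, 71, 67, 62, 52, 40, 27, 23, 27, 37] front -70..-48 [129, 129, 129, 130, 130, 128, 124, 118, 104, 92, 83, 86, 90, 87, 73, 60, 63, 77, 96, 97, 89, 75, 74]
w1 rim y -118..-98 [130, 129, 129, 129, 128, 126, 121, 112, 100, 87, 81, 79, 85, 90, 93, 85, 74, 59, 47, 38, 35] 98..118 [96, 99, 105, 111, 110, 103, 90, 82, 73, 68, 69, 82, 95, 108, 117, 124, 127, 128, 128, 127, 127]
w5 end walls z.06 y -112..-92 [89, 82, 75, 82, 92, 92, 80, 62, 65, 82, 102, 115, 113, 111, 118, 132, 144, 148, 150, 150, 151] 92..112 [67, 67, 67, 66, 65, 65, 65, 65, 70, 77, 88, 97, 103, 98, 90, 73, 58, 43, 34, 28, 31]
```

>>> {"op": "send_rows", "data": {"targets": [[0.2,0,0,-0.04,0,0,0],[0.2,0.004,0.033,-0.08,0,0,0],[0.2,0.008,0.066,-0.12,0,0,7],[0.2,0.012,0.099,-0.14,0,0,14],[0.2,0.016,0.132,-0.14,0,0,21],[0.2,0.021,0.166,-0.14,0,0,28],[0.2,0.021,0.166,-0.14,0,0,35],[0.2,0.021,0.166,-0.14,0,0,42]]}}

```text
clock: 33.62
position: [0.438, -0.1471, 0.4112]
tcp_rot: [0.574, 3.085, -0.002]
wrist_force: [0.6, -0.5, -0.8]
width: 0.0512
finger_force: 0.0
```

>>> {"op": "send_rows", "data": {"targets": [[0.4,0.02,0.026,0,0,0,3],[0.4,0.04,0.052,0,0,0,3],[0.4,0.06,0.078,0,0,0,3],[0.4,0.08,0.104,0,0,0,3],[0.4,0.1,0.13,0,0,0,3],[0.4,0.12,0.156,0,0,0,3],[0.4,0.14,0.18,0,0,0,3],[0.4,0.15,0.2,0,0,0,3]]}}

```text
clock: 34.28
position: [0.3683, 0.0934, 0.4105]
tcp_rot: [0.647, 3.072, 0.001]
wrist_force: [0.7, 0.4, -0.3]
width: 0.0597
finger_force: 0.0
```

>>> {"op": "send_rows", "data": {"targets": [[0.4,0.004,0.03,0,0,0,0],[0.4,0.008,0.06,0,0,0,0],[0.4,0.012,0.09,0,0,0,0],[0.4,0.016,0.12,0,0,0,0],[0.4,0.02,0.15,0,0,0,0],[0.4,0.024,0.18,0,0,0,0],[0.4,0.028,0.21,0,0,0,0],[0.4,0.03,0.238,0,0,0,0]]}}

```text
clock: 34.95
position: [0.4385, 0.323, 0.41]
tcp_rot: [0.648, 3.073, 0.001]
wrist_force: [0.8, -0.7, 0.3]
width: 0.0598
finger_force: 0.0
```

```bash
python3 - <<'E'
from h import *
d=snap("wrist","w11"); q=capfit(d,"white",.12,(.565,.404)); print(q,conefit(d,"red",.0295,.12,(.565,.404)))
plan(([.565,.404,.26],down(2.724)))
E
```

```text
(array([397.4, 205.4]), array([37.1, 37.6]), 731, array([0.5654, 0.4041, 0.12  ])) (array([0.5665, 0.4063]), np.float64(0.835), 783)
t 35.0 pos [0.4392 0.3263 0.4084] q [ 0.42  0.04  1.36  0.    1.74 -0.74] w 0.0601 F [-2.6 -1.3 -1.4]
[-0.0842, 0.1214, 0.1485] [0.14, -0.09, 0.24]
```

>>> {"op": "send_rows", "data": {"targets": [[0.4,-0.02,0.03,0.01,0,0,0],[0.4,-0.04,0.06,0.02,0,0,0],[0.4,-0.06,0.09,0.03,0,0,0],[0.4,-0.085,0.121,0.06,0,0,0],[0.4,-0.085,0.121,0.09,0,0,0],[0.4,-0.085,0.121,0.12,0,0,0],[0.4,-0.085,0.121,0.14,0,0,0],[0.4,-0.085,0.121,0.14,0,0,0]]}}

```text
clock: 35.67
position: [0.563, 0.3963, 0.2629]
tcp_rot: [-0.648, -3.065, 0.01]
wrist_force: [-0.6, -0.6, -2.0]
width: 0.06
finger_force: 0.0
```

```bash
python3 - <<'E'
from h import *
d=snap("wrist","w12"); print(conefit(d,"red",.0295,.12,(.566,.404)))
u=proj(d,[[.566,.404,.12]])[0]; print(u)
h=cv2.cvtColor(d["frame"],cv2.COLOR_BGR2HSV); 
for r in range(int(u[1])-24,int(u[1])+25,4): print(r,[tuple(int(k) for k in h[r,c]) for c in range(int(u[0])-24,int(u[0])+25,6)])
plan(([.566,.404,.06],down(2.724)))
E
```

```text
(array([0.5651, 0.4031]), np.float64(0.855), 1308)
[324.89176696 178.70309813]
154 [(107, 21, 108), (1, 214, 37), (176, 228, 38), (179, 206, 42), (178, 187, 49), (177, 181, 48), (1, 193, 49), (2, 197, 53), (100, 20, 116)]
158 [(109, 19, 105), (179, 191, 36), (176, 225, 43), (179, 176, 68), (179, 173, 75), (179, 168, 73), (179, 210, 51), (2, 192, 53), (107, 20, 117)]
162 [(105, 19, 109), (0, 147, 40), (178, 186, 70), (178, 171, 79), (178, 169, 80), (178, 175, 80), (1, 183, 71), (0, 172, 52), (101, 17, 117)]
166 [(105, 22, 118), (177, 181, 45), (179, 160, 86), (8, 38, 74), (60, 2, 104), (4, 55, 79), (179, 174, 79), (0, 166, 60), (105, 21, 119)]
170 [(105, 22, 117), (1, 171, 58), (178, 147, 90), (100, 11, 137), (90, 3, 90), (100, 11, 138), (178, 170, 81), (179, 163, 69), (107, 19, 118)]
174 [(105, 22, 117), (178, 170, 66), (0, 41, 87), (20, 11, 71), (18, 21, 62), (24, 18, 72), (179, 69, 92), (179, 105, 75), (103, 19, 118)]
178 [(107, 20, 117), (177, 109, 68), (171, 18, 100), (25, 21, 72), (24, 20, 64), (18, 20, 63), (178, 44, 98), (176, 41, 87), (103, 19, 118)]
182 [(107, 20, 117), (114
[... 301 characters left out ...]
, 16, 111), (179, 136, 75), (178, 113, 81), (177, 109, 77), (103, 20, 117), (102, 22, 118), (102, 22, 118)]
194 [(101, 24, 117), (100, 20, 116), (105, 22, 117), (103, 19, 119), (107, 19, 118), (103, 20, 117), (103, 20, 117), (102, 22, 117), (105, 22, 118)]
198 [(103, 20, 117), (105, 22, 117), (102, 22, 117), (105, 17, 118), (105, 22, 117), (102, 22, 118), (103, 20, 117), (105, 22, 118), (102, 22, 117)]
202 [(103, 19, 118), (100, 20, 115), (105, 22, 116), (102, 22, 116), (100, 19, 118), (102, 22, 117), (107, 19, 119), (103, 20, 117), (105, 21, 119)]
t 35.72 pos [0.5641 0.3967 0.2666] q [ 0.44  0.44  1.16 -0.    1.55 -0.72] w 0.0596 F [0.  0.3 0.6]
[0.0005, 0.0083, 0.2066] [-0.24, -0.21, 0.05]
```

>>> {"op": "send_rows", "data": {"targets": [[0.4,0.002,0.007,0.03,-0.2,-0.2,0],[0.4,0.002,0.007,0.06,-0.2,-0.2,0],[0.4,0.002,0.007,0.09,-0.2,-0.2,0],[0.4,0.002,0.007,0.11,-0.2,-0.2,0],[0.4,0.002,0.007,0.11,-0.2,-0.2,0],[0.4,0.002,0.007,0.11,-0.2,-0.2,0],[0.4,0.002,0.007,0.11,-0.2,-0.2,0],[0.4,0.002,0.007,0.11,-0.2,-0.2,0]]}}

```text
clock: 36.38
position: [0.5683, 0.4056, 0.1634]
tcp_rot: [0.648, 3.065, 0.01]
wrist_force: [-0.5, -0.6, -0.2]
width: 0.0597
finger_force: 0.0
```

```bash
python3 - <<'E'
from h import *
plan(([.565,.4038,.06],down(2.724)))
E
```

```text
t 36.38 pos [0.5683 0.4056 0.1634] q [ 0.45  0.5   1.28 -0.    1.35 -0.71] w 0.0597 F [-0.5 -0.6 -0.2]
[0.0031, -0.0038, 0.1033] [0.47, 0.44, 0.06]
```

>>> {"op": "send_rows", "data": {"targets": [[0.4,0.003,-0.003,0.02,0.3,0.3,0],[0.4,0.003,-0.003,0.04,0.3,0.3,0],[0.4,0.003,-0.003,0.06,0.3,0.3,0],[0.4,0.003,-0.003,0.08,0.3,0.3,0],[0.4,0.003,-0.003,0.098,0.3,0.3,0],[0.4,0.003,-0.003,0.103,0.3,0.3,0],[0.4,0.003,-0.003,0.103,0.3,0.3,0],[0.4,0.003,-0.003,0.103,0.3,0.3,0]]}}

```text
clock: 37.05
position: [0.5641, 0.4039, 0.0582]
tcp_rot: [0.65, 3.074, 0.0]
wrist_force: [-0.1, -0.5, 0.6]
width: 0.0597
finger_force: 0.0
```

```bash
python3 - <<'E'
from h import *
plan(([.565,.4038,.06],down(2.724)))
E
```

```text
t 37.05 pos [0.5641 0.4039 0.0582] q [ 0.45  0.61  1.35  0.    1.19 -0.71] w 0.0597 F [-0.1 -0.5  0.6]
[-0.0009, 0.0003, -0.0018] [0.02, 0.0, 0.06]
```

Within 1 mm; close and lift.

>>> {"op": "send_rows", "data": {"targets": [[0.4,-0.001,0,0,0,0,0],[-1,-0.001,0,0,0,0,0],[-1,-0.001,0,0,0,0,0],[-1,-0.001,0,0,0,0,0],[-1,-0.001,0,0,0,0,0],[-1,-0.001,0,0,0,0,0],[-1,-0.001,0,0,0,0,0],[-1,-0.001,0,0,0,0,0]]}}

```text
clock: 37.72
position: [0.5654, 0.4034, 0.0589]
tcp_rot: [0.65, 3.073, 0.001]
wrist_force: [-0.8, -1.5, 6.0]
width: 0.0426
finger_force: 60.7
```

>>> {"op": "send_rows", "data": {"targets": [[-1,0,0,-0.01,0,0,0],[-1,0,0,-0.03,0,0,0],[-1,0,0,-0.07,0,0,0],[-1,0,0,-0.11,0,0,0],[-1,0,0,-0.15,0,0,0],[-1,0,0,-0.19,0,0,0],[-1,0,0,-0.23,0,0,0],[-1,0,0,-0.27,0,0,0]]}}

```text
clock: 38.38
position: [0.5638, 0.403, 0.3287]
tcp_rot: [-0.649, -3.072, 0.002]
wrist_force: [-0.5, 0.4, -1.6]
width: 0.0423
finger_force: 61.1
```

```bash
python3 - <<'E'
from h import *
plan(([.45,.35,.43],down(2.724)),([.36,.10,.43],down(2.724)),([.41,-.17,.43],down(2.724)),([.4909,-.3587,.40],down(2.724)),([.4909,-.3587,.18],down(2.724)))
E
```

```text
t 38.38 pos [0.5638 0.403  0.3287] q [ 0.45  0.43  1.05  0.    1.66 -0.71] w 0.0423 F [-0.5  0.4 -1.6]
[0.0828, -0.0946, -0.101] [-0.09, -0.1, 0.06]
[-0.0191, -0.265, 0.0] [0.0, 0.0, 0.0]
[-0.1552, -0.2265, 0.0] [0.0, 0.0, 0.0]
[-0.1505, -0.1397, 0.03] [0.0, 0.0, 0.0]
[0.0, 0.0, 0.22] [0.0, 0.0, 0.0]
```

>>> {"op": "send_rows", "data": {"targets": [[-1,0.02,-0.02,-0.025,0,0,0],[-1,0.04,-0.04,-0.05,0,0,0],[-1,0.06,-0.06,-0.075,0,0,0],[-1,0.083,-0.08,-0.1,0,0,0],[-1,0.083,-0.095,-0.1,0,0,0],[-1,0.083,-0.095,-0.1,0,0,0],[-1,0.083,-0.095,-0.1,0,0,0],[-1,0.083,-0.095,-0.1,0,0,0]]}}

```text
clock: 39.05
position: [0.4504, 0.35, 0.4253]
tcp_rot: [-0.649, -3.07, 0.004]
wrist_force: [-0.5, -0.3, -2.5]
width: 0.0422
finger_force: 61.3
```

>>> {"op": "send_rows", "data": {"targets": [[-1,-0.002,-0.033,0,0,0,0],[-1,-0.005,-0.066,0,0,0,0],[-1,-0.007,-0.1,0,0,0,0],[-1,-0.01,-0.133,0,0,0,0],[-1,-0.012,-0.166,0,0,0,0],[-1,-0.014,-0.2,0,0,0,0],[-1,-0.017,-0.233,0,0,0,0],[-1,-0.019,-0.265,0,0,0,0]]}}

```text
clock: 39.72
position: [0.3601, 0.0987, 0.4257]
tcp_rot: [-0.648, -3.069, 0.003]
wrist_force: [0.6, -0.8, -1.3]
width: 0.0423
finger_force: 61.6
```

>>> {"op": "send_rows", "data": {"targets": [[-1,-0.02,-0.03,0,0,0,0],[-1,-0.04,-0.06,0,0,0,0],[-1,-0.06,-0.09,0,0,0,0],[-1,-0.08,-0.12,0,0,0,0],[-1,-0.1,-0.15,0,0,0,0],[-1,-0.12,-0.18,0,0,0,0],[-1,-0.14,-0.205,0,0,0,0],[-1,-0.155,-0.226,0,0,0,0]]}}

```text
clock: 40.38
position: [0.4112, -0.1722, 0.4253]
tcp_rot: [-0.652, -3.068, -0.0]
wrist_force: [0.8, 0.7, -0.8]
width: 0.0421
finger_force: 61.6
```

>>> {"op": "send_rows", "data": {"targets": [[-1,-0.025,-0.023,0.005,0,0,0],[-1,-0.05,-0.046,0.01,0,0,0],[-1,-0.075,-0.07,0.015,0,0,0],[-1,-0.1,-0.093,0.02,0,0,0],[-1,-0.125,-0.116,0.025,0,0,0],[-1,-0.15,-0.14,0.03,0,0,0],[-1,-0.15,-0.14,0.03,0,0,0],[-1,-0.15,-0.14,0.03,0,0,0]]}}

```text
clock: 41.05
position: [0.4913, -0.3596, 0.3925]
tcp_rot: [-0.651, -3.065, -0.005]
wrist_force: [-0.2, 0.5, -1.5]
width: 0.0421
finger_force: 61.6
```

>>> {"op": "send_rows", "data": {"targets": [[-1,0,0,0.03,0,0,0],[-1,0,0,0.06,0,0,0],[-1,0,0,0.09,0,0,0],[-1,0,0,0.12,0,0,0],[-1,0,0,0.15,0,0,0],[-1,0,0,0.18,0,0,0],[-1,0,0,0.21,0,0,0],[-1,0,0,0.22,0,0,0]]}}

```text
clock: 41.72
position: [0.4888, -0.3552, 0.1718]
tcp_rot: [-0.647, -3.065, -0.006]
wrist_force: [-0.7, 1.0, -2.5]
width: 0.0421
finger_force: 61.5
```

>>> {"op": "send_rows", "data": {"targets": [[-1,0,0,0.01,0,0,0],[-1,0,0,0.02,0,0,0],[-1,0,0,0.03,0,0,0],[-1,0,0,0.03,0,0,0],[-1,0,0,0.03,0,0,0],[-1,0,0,0.03,0,0,0],[-1,0,0,0.03,0,0,0],[-1,0,0,0.03,0,0,0]]}}

```text
clock: 42.38
position: [0.4911, -0.3589, 0.1481]
tcp_rot: [-0.65, -3.073, 0.004]
wrist_force: [0.7, -0.2, -2.3]
width: 0.0426
finger_force: 61.6
```

```bash
python3 - <<'E'
from h import *
plan(([.4909,-.3587,.0669],down(2.724)))
E
```

```text
t 42.38 pos [ 0.4911 -0.3589  0.1481] q [-0.83  0.3   1.57 -0.    1.27 -1.98] w 0.0426 F [ 0.7 -0.2 -2.3]
[0.0003, 0.0003, 0.0812] [-0.14, -0.01, 0.06]
```

>>> {"op": "send_rows", "data": {"targets": [[-1,0,0,0.006,0,0,0],[-1,0,0,0.012,0,0,0],[-1,0,0,0.018,0,0,0],[-1,0,0,0.023,0,0,0],[-1,0,0,0.027,0,0,0],[-1,0,0,0.031,0,0,0],[-1,0,0,0.035,0,0,0],[-1,0,0,0.038,0,0,0]]}}

```text
clock: 43.05
position: [0.4904, -0.3583, 0.1084]
tcp_rot: [-0.649, -3.071, 0.001]
wrist_force: [0.7, -0.3, -2.3]
width: 0.0423
finger_force: 61.6
```

>>> {"op": "send_rows", "data": {"targets": [[-1,0,0,0.003,0,0,0],[-1,0,0,0.006,0,0,0],[-1,0,0,0.009,0,0,0],[-1,0,0,0.012,0,0,0],[-1,0,0,0.014,0,0,0],[-1,0,0,0.016,0,0,0],[-1,0,0,0.018,0,0,0],[-1,0,0,0.018,0,0,0]]}}

```text
clock: 43.72
position: [0.4903, -0.3583, 0.0905]
tcp_rot: [-0.649, -3.071, 0.001]
wrist_force: [0.1, 0.3, -1.1]
width: 0.0419
finger_force: 61.6
```

In and free. I'll go the last 23 mm, release and rise.

>>> {"op": "send_rows", "data": {"targets": [[-1,0,0,0.003,0,0,0],[-1,0,0,0.006,0,0,0],[-1,0,0,0.009,0,0,0],[-1,0,0,0.012,0,0,0],[-1,0,0,0.015,0,0,0],[-1,0,0,0.018,0,0,0],[-1,0,0,0.021,0,0,0],[-1,0,0,0.023,0,0,0]]}}

```text
clock: 44.38
position: [0.4903, -0.3584, 0.0675]
tcp_rot: [-0.649, -3.071, 0.002]
wrist_force: [0.3, -0.7, -1.4]
width: 0.0424
finger_force: 61.6
```

>>> {"op": "send_rows", "data": {"targets": [[-1,0,0,0,0,0,0],[-1,0,0,0,0,0,0],[0.2,0,0,0,0,0,0],[0.2,0,0,0,0,0,0],[0.2,0,0,0,0,0,0],[0.2,0,0,0,0,0,0],[0.2,0,0,0,0,0,0],[0.2,0,0,-0.005,0,0,0]]}}

```text
clock: 45.05
position: [0.4899, -0.3579, 0.0723]
tcp_rot: [-0.649, -3.07, 0.0]
wrist_force: [-0.6, -0.1, -0.9]
width: 0.0514
finger_force: 0.0
```

>>> {"op": "send_rows", "data": {"targets": [[0.2,0,0,-0.01,0,0,0],[0.2,0,0,-0.02,0,0,0],[0.2,0,0,-0.035,0,0,0],[0.2,0,0,-0.05,0,0,0],[0.2,0,0,-0.08,0,0,0],[0.2,0,0,-0.12,0,0,0],[0.2,0,0,-0.16,0,0,0],[0.2,0,0,-0.2,0,0,0]]}}

```text
clock: 45.72
position: [0.4908, -0.3581, 0.2763]
tcp_rot: [-0.649, -3.073, 0.003]
wrist_force: [0.8, -0.1, 0.2]
width: 0.0515
finger_force: 0.0
```

>>> {"op": "send_rows", "data": {"targets": [[0.2,0,0,-0.03,0,0,0],[0.2,0,0,-0.06,0,0,0],[0.2,0,0,-0.08,0,0,0],[0.2,0,0,-0.08,0,0,0],[0.2,0,0,-0.08,0,0,0],[0.2,0,0,-0.08,0,0,0],[0.2,0,0,-0.08,0,0,0],[0.2,0,0,-0.08,0,0,0]]}}

```text
clock: 46.38
position: [0.4906, -0.3578, 0.3512]
tcp_rot: [-0.649, -3.069, -0.001]
wrist_force: [-0.2, 0.3, -0.3]
width: 0.0513
finger_force: 0.0
```

```bash
python3 - <<'E'
from h import *
p=np.load("pics/case.npy")[:3]
d=snap("wrist","w13");s=snap("scene","s13")
for im,k in((d,"wrist"),(s,"scene")):
    q=capfit(im,"yellow",.118,(.527,-.294),.035); print(k,"tan",q,(q[3]-[p[0],p[1],0])@Rz(p[2]))
    f=conefit(im,"red",.0295,.128,(.4909,-.3587)); print("red",f,(np.r_[f[0]-p[:2],0])@Rz(p[2]))
plan()
E
```

```text
wrist tan (array([372.4, 166. ]), array([18.1, 18.4]), 271, array([ 0.5266, -0.2942,  0.118 ])) [0.02670791 0.07483045 0.118     ]
red (array([ 0.4898, -0.3589]), np.float64(0.803), 795) [0.01930956 0.00076565 0.        ]
scene tan (array([222. , 211.4]), array([7.8, 8.3]), 56, array([ 0.5323, -0.2942,  0.118 ])) [0.03191812 0.07714212 0.118     ]
red (array([ 0.4685, -0.3668]), np.float64(0.676), 230) [ 0.00304375 -0.01509384  0.        ]
t 46.48 pos [ 0.4908 -0.3579  0.3517] q [-0.83  0.2   1.3  -0.    1.65 -1.98] w 0.0514 F [ 0.1  0.4 -0. ]
```

```bash
cat > lid.py <<'E'
from h import *
p=np.load("pics/case.npy")[:3]
def tip(v,y=.035,lead=.004):
    n=np.array([-.3208,.0,.9471]); a=.011*abs(np.sin(v-.327))-lead
    return lidpts(p,v,np.array([-.105,y,.0304])+n*a)[0]
E
python3 - <<'E'
from lid import *
Q=down(2.724)
P=c2w(p,[[.165,.035,.34]])[0]; P2=c2w(p,[[.165,.035,.185]])[0]
print(P,P2,[np.round((tip(v)-[p[0],p[1],0])@Rz(p[2]),3).tolist() for v in (1.93,1.6,1.2,.8,.4,.25)])
plan((P,Q),(P2,Q),(tip(1.93),Q))
E
```

```text
[ 0.63685525 -0.38669295  0.34      ] [ 0.63685525 -0.38669295  0.185     ] [[0.134, 0.035, 0.176], [0.102, 0.035, 0.194], [0.056, 0.035, 0.2], [0.011, 0.035, 0.186], [-0.023, 0.035, 0.154], [-0.032, 0.035, 0.141]]
t 46.48 pos [ 0.4908 -0.3579  0.3517] q [-0.83  0.2   1.3  -0.    1.65 -1.98] w 0.0514 F [ 0.1  0.4 -0. ]
[-0.1452, 0.0328, 0.0111] [-0.05, -0.22, 0.05]
[0.0, 0.0, 0.155] [0.0, 0.0, 0.0]
[0.0306, -0.0, 0.0091] [0.0, 0.0, 0.0]
```

>>> {"op": "send_rows", "data": {"targets": [[-1,-0.03,0.01,0,0,0,0],[-1,-0.06,0.02,0,0,0,0],[-1,-0.09,0.033,0,0,0,0],[-1,-0.12,0.033,0,0,0,0],[-1,-0.145,0.033,0,0,0,0],[-1,-0.145,0.033,0,0,0,0],[-1,-0.145,0.033,0.03,0,0,0],[-1,-0.145,0.033,0.06,0,0,0]]}}

```text
clock: 47.15
position: [0.6379, -0.3876, 0.2938]
tcp_rot: [0.649, 3.072, -0.006]
wrist_force: [0.4, 0.1, 0.1]
width: 0.0002
finger_force: 0.0
```

>>> {"op": "send_rows", "data": {"targets": [[-1,0,0,0.03,0,0,0],[-1,0,0,0.06,0,0,0],[-1,0,0,0.09,0,0,0],[-1,0,0,0.105,0,0,0],[-1,0,0,0.105,0,0,0],[-1,0,0,0.105,0,0,0],[-1,0,0,0.105,0,0,0],[-1,0,0,0.105,0,0,0]]}}

```text
clock: 47.82
position: [0.6376, -0.3877, 0.1908]
tcp_rot: [0.649, 3.072, -0.006]
wrist_force: [-0.3, -0.4, -0.2]
width: 0.0
finger_force: 0.0
```

```bash
python3 - <<'E'
from lid import *
from rig import bot
s=bot.read_state(); rows(); R0=R.from_rotvec(s["tcp_rot"])
for v in np.arange(1.95,.29,-.075): print(round(v,3),np.round(R0.inv().apply(tip(v)-s["position"]),3).tolist())
E
```

```text
t 47.82 pos [ 0.6376 -0.3877  0.1908] q [-0.71  0.62  1.06 -0.    1.46 -1.86] w 0.0 F [-0.3 -0.4 -0.2]
1.95 [0.03, 0.001, 0.016]
1.875 [0.037, 0.001, 0.011]
1.8 [0.044, 0.001, 0.006]
1.725 [0.051, 0.001, 0.002]
1.65 [0.059, 0.001, -0.002]
1.575 [0.067, 0.001, -0.005]
1.5 [0.076, 0.001, -0.007]
1.425 [0.084, 0.001, -0.009]
1.35 [0.093, 0.001, -0.01]
1.275 [0.102, 0.001, -0.01]
1.2 [0.11, 0.001, -0.01]
1.125 [0.119, 0.001, -0.009]
1.05 [0.128, 0.001, -0.007]
0.975 [0.136, 0.001, -0.004]
0.9 [0.145, 0.001, -0.001]
0.825 [0.152, 0.001, 0.003]
0.75 [0.16, 0.001, 0.008]
0.675 [0.167, 0.001, 0.013]
0.6 [0.174, 0.001, 0.018]
0.525 [0.18, 0.001, 0.025]
0.45 [0.186, 0.001, 0.031]
0.375 [0.191, 0.001, 0.038]
0.3 [0.195, 0.001, 0.045]
```

>>> {"op": "send_rows", "data": {"targets": [[-1,0.015,0,0.008,0,0,0],[-1,0.03,0,0.014,0,0,0],[-1,0.037,0,0.011,0,0,0],[-1,0.044,0,0.006,0,0,0],[-1,0.051,0,0.002,0,0,0],[-1,0.059,0,-0.002,0,0,0],[-1,0.067,0,-0.005,0,0,0],[-1,0.076,0,-0.007,0,0,0]]}}

```text
clock: 48.48
position: [0.5671, -0.3562, 0.196]
tcp_rot: [-0.649, -3.073, 0.003]
wrist_force: [2.6, -0.7, -0.3]
width: -0.0001
finger_force: 1.2
```

>>> {"op": "send_rows", "data": {"targets": [[-1,0.008,0,-0.002,0,0,0],[-1,0.017,0,-0.003,0,0,0],[-1,0.026,0,-0.003,0,0,0],[-1,0.034,0,-0.003,0,0,0],[-1,0.043,0,-0.002,0,0,0],[-1,0.052,0,0,0,0,0],[-1,0.06,0,0.003,0,0,0],[-1,0.069,0,0.006,0,0,0]]}}

```text
clock: 49.15
position: [0.5038, -0.3281, 0.1901]
tcp_rot: [-0.65, -3.073, 0.003]
wrist_force: [2.0, -0.6, 1.4]
width: 0.0001
finger_force: 0.9
```

```bash
python3 - <<'E'
from lid import *
from rig import bot
s=bot.read_state(); rows(); R0=R.from_rotvec(s["tcp_rot"])
for v in np.arange(.825,-.01,-.075): print(round(v,3),np.round(R0.inv().apply(tip(v)-s["position"]),3).tolist())
d=snap("scene","s14")
# lid angle estimate: compare blue mask with projected lid
hsv=cv2.cvtColor(d["frame"],cv2.COLOR_BGR2HSV); m=((hsv[...,0]>100)&(hsv[...,0]<125)&(hsv[...,1]>120))
C=np.array([[x,y,z] for y in(-.11,.11) for x,z in((0,0),(-.124,0),(-.124,.024),(0,.066))])
B=c2w(p,[[x*.062,y*.11,z] for x in(-1,1) for y in(-1,1) for z in(0,.088)])
best=[]
for v in np.arange(0,2.06,.05):
    M=np.zeros(m.shape,np.uint8)
    for X in(lidpts(p,v,C),B): cv2.fillConvexPoly(M,cv2.convexHull(proj(d,X).astype(np.int32)),1)
    best.append((round(float((m&(M>0)).sum()/(m|(M>0)).sum()),3),round(v,2)))
print(sorted(best)[-5:])
E
```

```text
t 49.15 pos [ 0.5038 -0.3281  0.1901] q [-0.78  0.25  1.55 -0.    1.34 -1.93] w 0.0001 F [ 2.  -0.6  1.4]
0.825 [0.006, 0.0, 0.003]
0.75 [0.014, 0.0, 0.007]
0.675 [0.021, 0.0, 0.013]
0.6 [0.027, 0.0, 0.018]
0.525 [0.034, 0.0, 0.025]
0.45 [0.039, 0.001, 0.031]
0.375 [0.044, 0.001, 0.038]
0.3 [0.049, 0.001, 0.045]
0.225 [0.053, 0.001, 0.051]
0.15 [0.057, 0.001, 0.058]
0.075 [0.06, 0.001, 0.065]
0.0 [0.062, 0.001, 0.072]
[(0.808, np.float64(0.9)), (0.809, np.float64(1.1)), (0.812, np.float64(1.05)), (0.816, np.float64(0.95)), (0.82, np.float64(1.0))]
```

>>> {"op": "send_rows", "data": {"targets": [[-1,0.006,0,0.003,0,0,0],[-1,0.014,0,0.007,0,0,0],[-1,0.021,0,0.013,0,0,0],[-1,0.027,0,0.018,0,0,0],[-1,0.034,0,0.025,0,0,0],[-1,0.039,0,0.031,0,0,0],[-1,0.044,0,0.038,0,0,0],[-1,0.049,0,0.045,0,0,0]]}}

```text
clock: 49.87
position: [0.4584, -0.3081, 0.1435]
tcp_rot: [-0.649, -3.071, 0.002]
wrist_force: [-2.7, 1.2, 3.2]
width: -0.0
finger_force: 1.7
```

>>> {"op": "send_rows", "data": {"targets": [[-1,0.003,0,0.004,0,0,0],[-1,0.005,0,0.007,0,0,0],[-1,0.007,0,0.01,0,0,0],[-1,0.008,0,0.013,0,0,0],[-1,0.009,0,0.016,0,0,0],[-1,0.01,0,0.018,0,0,0],[-1,0.011,0,0.02,0,0,0],[-1,0.011,0,0.02,0,0,0]]}}

```text
clock: 50.53
position: [0.4488, -0.3038, 0.1234]
tcp_rot: [-0.649, -3.071, 0.002]
wrist_force: [-0.8, 0.2, 1.6]
width: -0.0
finger_force: 0.4
```

>>> {"op": "send_rows", "data": {"targets": [[-1,0.001,0,0.001,0,0,0],[-1,0.001,0,0.002,0,0,0],[-1,0.001,0,0.003,0,0,0],[-1,0.001,0,0.004,0,0,0],[-1,0.001,0,0.004,0,0,0],[-1,0.001,0,0.004,0,0,0],[-1,0.001,0,0.004,0,0,0],[-1,0.001,0,0.004,0,0,0]]}}

```text
clock: 51.2
position: [0.4486, -0.3039, 0.1201]
tcp_rot: [-0.65, -3.073, 0.003]
wrist_force: [1.0, -0.1, 0.4]
width: -0.0001
finger_force: 0.0
```

>>> {"op": "send_rows", "data": {"targets": [[-1,0,0,0.001,0,0,0],[-1,0,0,0.001,0,0,0],[-1,0,0,0.002,0,0,0],[-1,0,0,0.002,0,0,0],[-1,0,0,0.002,0,0,0],[-1,0,0,0.002,0,0,0],[-1,0,0,0.002,0,0,0],[-1,0,0,0.002,0,0,0]]}}

```text
clock: 51.87
position: [0.4483, -0.3036, 0.118]
tcp_rot: [-0.649, -3.072, 0.002]
wrist_force: [-1.2, -0.1, 0.3]
width: 0.0005
finger_force: 0.5
```

>>> {"op": "send_rows", "data": {"targets": [[-1,0,0,0.001,0,0,0],[-1,0,0,0.001,0,0,0],[-1,0,0,0.002,0,0,0],[-1,0,0,0.002,0,0,0],[-1,0,0,0.002,0,0,0],[-1,0,0,0.002,0,0,0],[-1,0,0,0.002,0,0,0],[-1,0,0,0.002,0,0,0]]}}

```text
clock: 52.53
position: [0.4485, -0.3037, 0.1161]
tcp_rot: [-0.649, -3.072, 0.002]
wrist_force: [-0.7, 1.2, 0.4]
width: 0.0001
finger_force: 0.4
```

>>> {"op": "send_rows", "data": {"targets": [[-1,0,0,0.001,0,0,0],[-1,0,0,0.001,0,0,0],[-1,0,0,0.002,0,0,0],[-1,0,0,0.002,0,0,0],[-1,0,0,0.002,0,0,0],[-1,0,0,0.002,0,0,0],[-1,0,0,0.002,0,0,0],[-1,0,0,0.002,0,0,0]]}}

```text
clock: 53.2
position: [0.4484, -0.3038, 0.1141]
tcp_rot: [-0.649, -3.072, 0.003]
wrist_force: [-0.1, 0.2, 0.4]
width: -0.0
finger_force: 0.4
```

```bash
python3 - <<'E'
from lid import *
rows(); from rig import bot
print((np.r_[bot.read_state()["position"][:2]-p[:2],0])@Rz(p[2]))
d=snap("scene","s15")
def prof(d,A,B,N):
    g=cv2.GaussianBlur(cv2.cvtColor(d["frame"],cv2.COLOR_BGR2GRAY),(0,0),.5).astype(np.float32)
    uv=proj(d,np.linspace(A,B,N)).astype(np.float32); return cv2.remap(g,uv[None,:,0],uv[None,:,1],cv2.INTER_LINEAR)[0].astype(int).tolist()
hsv=cv2.cvtColor(d["frame"],cv2.COLOR_BGR2HSV); m=((hsv[...,0]>100)&(hsv[...,0]<125)&(hsv[...,1]>120))
C=np.array([[x,y,z] for y in(-.11,.11) for x,z in((0,0),(-.124,0),(-.124,.024),(0,.066))])
B=c2w(p,[[x*.062,y*.11,z] for x in(-1,1) for y in(-1,1) for z in(0,.088)])
best=[]
for v in np.arange(0,.5,.02):
    M=np.zeros(m.shape,np.uint8)
    for X in(lidpts(p,v,C),B): cv2.fillConvexPoly(M,cv2.convexHull((proj(d,X)*16).astype(np.int32)),1,shift=4)
    best.append((round(float((m&(M>0)).sum()/(m|(M>0)).sum()),3),round(v,2)))
print(best[::2])
E
```

```text
t 53.2 pos [ 0.4484 -0.3038  0.1141] q [-0.82  0.18  1.79 -0.    1.17 -1.97] w -0.0 F [-0.1  0.2  0.4]
[-0.04085643  0.03439374  0.        ]
[(0.816, np.float64(0.0)), (0.809, np.float64(0.04)), (0.799, np.float64(0.08)), (0.791, np.float64(0.12)), (0.783, np.float64(0.16)), (0.777, np.float64(0.2)), (0.773, np.float64(0.24)), (0.765, np.float64(0.28)), (0.762, np.float64(0.32)), (0.756, np.float64(0.36)), (0.754, np.float64(0.4)), (0.753, np.float64(0.44)), (0.75, np.float64(0.48))]
```

>>> {"op": "send_rows", "data": {"targets": [[-1,0,0,0.001,0,0,0],[-1,0,0,0.002,0,0,0],[-1,0,0,0.003,0,0,0],[-1,0,0,0.004,0,0,0],[-1,0,0,0.004,0,0,0],[-1,0,0,0.004,0,0,0],[-1,0,0,0.004,0,0,0],[-1,0,0,0.004,0,0,0]]}}

```text
clock: 53.92
position: [0.4478, -0.3034, 0.1101]
tcp_rot: [-0.649, -3.071, 0.002]
wrist_force: [-4.9, 2.9, 3.9]
width: 0.0002
finger_force: 2.9
```

>>> {"op": "send_rows", "data": {"targets": [[-1,0,0,0.001,0,0,0],[-1,0,0,0.002,0,0,0],[-1,0,0,0.003,0,0,0],[-1,0,0,0.004,0,0,0],[-1,0,0,0.004,0,0,0],[-1,0,0,0.004,0,0,0],[-1,0,0,0.004,0,0,0],[-1,0,0,0.004,0,0,0]]}}

```text
clock: 54.58
position: [0.4479, -0.3036, 0.1094]
tcp_rot: [-0.648, -3.071, 0.002]
wrist_force: [-12.0, 10.4, 25.6]
width: -0.0001
finger_force: 14.5
```

The lid resists with 25 N at TCP z 0.109, which fits it being shut with the fingertips about 10 mm behind the TCP. Next I lift off and set up for the latch, computing the current tab angle from colour.

>>> {"op": "send_rows", "data": {"targets": [[-1,0,0,-0.03,0,0,0],[-1,0,0,-0.06,0,0,0],[-1,0,0,-0.1,0,0,0],[-1,0.02,-0.015,-0.14,0,0,0],[-1,0.053,-0.034,-0.14,0,0,0],[-1,0.053,-0.034,-0.14,0,0,0],[-1,0.053,-0.034,-0.14,0,0,0],[-1,0.053,-0.034,-0.14,0,0,0]]}}

```text
clock: 55.25
position: [0.3866, -0.3132, 0.2459]
tcp_rot: [-0.65, -3.073, 0.002]
wrist_force: [0.1, 0.3, -0.2]
width: 0.0
finger_force: 0.0
```

```bash
cat > latch.py <<'E'
from h import *
from scipy.optimize import least_squares as ls, minimize
p=np.load("pics/case.npy")[:3]
def piv(v): return np.array([-.080-.016*np.sin(v-.35),0,.058-.016*np.cos(v-.35)])
def loop(v,a,s,y=0,n=0): return piv(v)+s*np.array([-np.sin(a),0,np.cos(a)])+n*np.array([np.cos(a),0,np.sin(a)])+[0,y,0]
def redmask(d,c,R_=.07):
    h=cv2.cvtColor(d["frame"],cv2.COLOR_BGR2HSV).astype(int); m=((h[...,0]<8)|(h[...,0]>170))&(h[...,1]>130)&(h[...,2]>50)
    u=proj(d,c2w(p,[c]))[0]; px=R_*d["mtx"][0,0]/np.linalg.norm(np.linalg.inv(d["camera_from_world"])[:3,3]-c2w(p,[c])[0])
    yy,xx=np.mgrid[:400,:640]; return m&(np.hypot(xx-u[0],yy-u[1])<px)
def tabmodel(d,v,a):
    P=c2w(p,[loop(v,a,s,y,n) for s in(.057,.087) for y in(-.011,.011) for n in(-.004,.004)])
    M=np.zeros((400,640),np.uint8); cv2.fillConvexPoly(M,cv2.convexHull((proj(d,P)*16).astype(np.int32)),1,shift=4); return M
def show(names,vs,as_,free=True):
    ds=[load(n) for n in names]; ms=[cv2.GaussianBlur(redmask(d,[-.11,0,.12]).astype(np.float32),(0,0),1) for d in ds]
    out=[]
    for v in vs:
        for a in (as_ if free else [2.65-v]):
            sc=[2*(m*M).sum()/(m.sum()+M.sum()+1e-6) for m,M in zip(ms,[cv2.GaussianBlur(tabmodel(d,v,a).astype(np.float32),(0,0),1) for d in ds])]
            out.append((round(float(np.mean(sc)),3),round(float(v),2),round(float(a),2),np.round(sc,2).tolist()))
    print([int(m.sum()) for m in ms],sorted(out)[-4:])
def casepos():
    from rig import bot
    s=bot.read_state(); c=(np.array(s["position"])-[p[0],p[1],0])@Rz(p[2]); print("case tcp",np.round(c,4),"F case",np.round(np.array(s["wrist_force"])@Rz(p[2]),1)); return c
E
python3 - <<'E'
from latch import *
snap("wrist","w16");snap("scene","s16"); rows(); casepos()
for n in(["w16"],["s16"],["w16","s16"]): show(n,np.arange(1.8,2.42,.04),None,False)
d=load("w16"); 
def prof(A,B,N):
    g=cv2.GaussianBlur(cv2.cvtColor(d["frame"],cv2.COLOR_BGR2GRAY),(0,0),.5).astype(np.float32)
    uv=proj(d,c2w(p,np.linspace(A,B,N))).astype(np.float32); return cv2.remap(g,uv[None,:,0],uv[None,:,1],cv2.INTER_LINEAR)[0].astype(int).tolist()
print("lid front-top edge, x -.08..-.045 @z.1125",prof([-.08,.06,.1125],[-.045,.06,.1125],36))
E
```

```text
t 55.35 pos [ 0.3868 -0.3128  0.2454] q [-0.92 -0.06  1.77 -0.    1.43 -2.08] w -0.0002 F [ 0.1 -0.1  0.4]
case tcp [-0.0935  0.0011  0.2454] F case [ 0.1 -0.   0.4]
[255] [(0.389, 2.4, 0.25, [0.38999998569488525]), (0.545, 2.28, 0.37, [0.550000011920929]), (0.703, 2.36, 0.29, [0.699999988079071]), (0.757, 2.32, 0.33, [0.7599999904632568])]
[51] [(0.64, 2.28, 0.37, [0.6399999856948853]), (0.66, 2.4, 0.25, [0.6600000262260437]), (0.662, 2.32, 0.33, [0.6600000262260437]), (0.674, 2.36, 0.29, [0.6700000166893005])]
[255, 51] [(0.525, 2.4, 0.25, [0.38999998569488525, 0.6600000262260437]), (0.593, 2.28, 0.37, [0.550000011920929, 0.6399999856948853]), (0.689, 2.36, 0.29, [0.699999988079071, 0.6700000166893005]), (0.71, 2.32, 0.33, [0.7599999904632568, 0.6600000262260437])]
lid front-top edge, x -.08..-.045 @z.1125 [28, 29, 27, 27, 26, 34, 48, 75, 101, 108, 108, 95, 69, 43, 32, 31, 35, 45, 55, 61, 62, 62, 64, 63, 63, 63, 64, 65, 64, 63, 63, 64, 64, 64, 64, 64]
```

>>> {"op": "send_rows", "data": {"targets": [[-1,0,-0.001,0.03,0,0,0],[-1,0,-0.001,0.06,0,0,0],[-1,0,-0.001,0.09,0,0,0],[-1,0,-0.001,0.11,0,0,0],[-1,0,-0.001,0.125,0,0,0],[-1,0,-0.001,0.134,0,0,0],[-1,0,-0.001,0.134,0,0,0],[-1,0,-0.001,0.134,0,0,0]]}}

```text
clock: 56.02
position: [0.3859, -0.314, 0.1121]
tcp_rot: [-0.648, -3.071, 0.001]
wrist_force: [-0.0, -0.2, -0.1]
width: -0.0003
finger_force: 0.0
```

>>> {"op": "send_rows", "data": {"targets": [[-1,0.004,0,0,0,0,0],[-1,0.008,0,0,0,0,0],[-1,0.012,0,0,0,0,0],[-1,0.016,0,0,0,0,0],[-1,0.02,0,0,0,0,0],[-1,0.024,0,0.001,0,0,0],[-1,0.028,0,0.002,0,0,0],[-1,0.03,0,0.003,0,0,0]]}}

```text
clock: 56.68
position: [0.3575, -0.3018, 0.1092]
tcp_rot: [-0.65, -3.071, 0.002]
wrist_force: [0.4, -0.3, 0.6]
width: -0.0001
finger_force: 0.2
```

```bash
python3 - <<'E'
from latch import *
snap("wrist","w17");snap("scene","s17"); casepos()
for n in(["w17"],["s17"],["w17","s17"]): show(n,np.arange(1.6,2.42,.04),None,False)
E
```

```text
case tcp [-0.1248 -0.0006  0.109 ] F case [ 0.4 -1.2 -0.2]
[846] [(0.476, 1.96, 0.69, [0.47999998927116394]), (0.687, 2.0, 0.65, [0.6899999976158142]), (0.688, 2.08, 0.57, [0.6899999976158142]), (0.816, 2.04, 0.61, [0.8199999928474426])]
[11] [(0.196, 1.92, 0.73, [0.20000000298023224]), (0.197, 1.68, 0.97, [0.20000000298023224]), (0.199, 2.0, 0.65, [0.20000000298023224]), (0.2, 1.72, 0.93, [0.20000000298023224])]
[846, 11] [(0.334, 1.96, 0.69, [0.47999998927116394, 0.1899999976158142]), (0.44, 2.08, 0.57, [0.6899999976158142, 0.1899999976158142]), (0.443, 2.0, 0.65, [0.6899999976158142, 0.20000000298023224]), (0.5, 2.04, 0.61, [0.8199999928474426, 0.18000000715255737])]
```

>>> {"op": "send_rows", "data": {"targets": [[-1,0.002,0,0,0,0,0],[-1,0.004,0,0,0,0,0],[-1,0.005,0,0,0,0,0],[-1,0.005,0,0,0,0,0],[-1,0.003,0,0,0,0,0],[-1,0,0,-0.03,0,0,0],[-1,0,0,-0.06,0,0,0],[-1,0,0,-0.08,0,0,0]]}}

```text
clock: 57.45
position: [0.3589, -0.3027, 0.1918]
tcp_rot: [-0.649, -3.073, 0.005]
wrist_force: [0.6, -0.5, 0.9]
width: -0.0002
finger_force: 0.0
```

>>> {"op": "send_rows", "data": {"targets": [[-1,0.02,0,0,0,0,0],[-1,0.04,0,0,0,0,0],[-1,0.055,0,0.01,0,0,0],[-1,0.055,0,0.03,0,0,0],[-1,0.055,0,0.05,0,0,0],[-1,0.055,0,0.07,0,0,0],[-1,0.055,0,0.08,0,0,0],[-1,0.055,0,0.08,0,0,0]]}}

```text
clock: 58.12
position: [0.3068, -0.2781, 0.1071]
tcp_rot: [-0.649, -3.068, -0.004]
wrist_force: [0.5, 0.3, 0.4]
width: -0.0003
finger_force: 0.0
```

```bash
python3 - <<'E'
from latch import *
snap("wrist","w18");snap("scene","s18"); casepos()
for n in(["w18"],["s18"]): show(n,np.arange(1.6,2.42,.03),None,False)
E
```

```text
case tcp [-0.1789 -0.0008  0.1098] F case [ 0.1 -0.7  0.7]
[39] [(0.061, 2.11, 0.54, [0.05999999865889549]), (0.068, 2.08, 0.57, [0.07000000029802322]), (0.077, 2.05, 0.6, [0.07999999821186066]), (0.087, 2.02, 0.63, [0.09000000357627869])]
[56] [(0.681, 2.02, 0.63, [0.6800000071525574]), (0.686, 2.05, 0.6, [0.6899999976158142]), (0.689, 1.99, 0.66, [0.6899999976158142]), (0.693, 2.08, 0.57, [0.6899999976158142])]
```

>>> {"op": "send_rows", "data": {"targets": [[-1,-0.006,0.001,0.002,0,0,0],[-1,-0.012,0.001,0.003,0,0,0],[-1,-0.018,0.001,0.003,0,0,0],[-1,-0.024,0.001,0.003,0,0,0],[-1,-0.03,0.001,0.003,0,0,0],[-1,-0.036,0.001,0.003,0,0,0],[-1,-0.042,0.001,0.003,0,0,0],[-1,-0.048,0.001,0.003,0,0,0]]}}

```text
clock: 58.88
position: [0.3527, -0.2986, 0.1063]
tcp_rot: [-0.649, -3.072, 0.002]
wrist_force: [-0.0, 0.0, -0.3]
width: 0.0001
finger_force: 0.0
```

>>> {"op": "send_rows", "data": {"targets": [[-1,-0.005,0,0,0,0,0],[-1,-0.01,0,0,0,0,0],[-1,-0.015,0,0,0,0,0],[-1,-0.02,0,0,0,0,0],[-1,-0.025,0,0,0,0,0],[-1,-0.029,0,0,0,0,0],[-1,-0.033,0,0,0,0,0],[-1,-0.034,0,0,0,0,0]]}}

```text
clock: 59.55
position: [0.3837, -0.3124, 0.1063]
tcp_rot: [-0.649, -3.072, 0.002]
wrist_force: [1.2, 0.4, -0.2]
width: 0.0003
finger_force: 0.0
```

```bash
python3 - <<'E'
from latch import *
snap("wrist","w19");snap("scene","s19"); casepos()
for n in(["w19"],["s19"]): show(n,np.arange(1.85,2.15,.05),np.arange(-.6,.7,.05))
E
```

```text
case tcp [-0.097   0.0004  0.1062] F case [-0.2 -0.8 -0. ]
[116] [(0.088, 2.1, -0.6, [0.09000000357627869]), (0.09, 1.9, -0.6, [0.09000000357627869]), (0.09, 1.95, -0.6, [0.09000000357627869]), (0.091, 1.85, -0.6, [0.09000000357627869])]
[26] [(0.544, 2.0, -0.35, [0.5400000214576721]), (0.547, 1.95, -0.35, [0.550000011920929]), (0.558, 1.85, -0.35, [0.5600000023841858]), (0.559, 1.9, -0.35, [0.5600000023841858])]
```

>>> {"op": "send_rows", "data": {"targets": [[-1,0.01,0,-0.01,0,0,0],[-1,0.02,0,-0.03,0,0,0],[-1,0.03,0,-0.06,0,0,0],[-1,0.03,0,-0.09,0,0,0],[-1,0.03,0,-0.11,0,0,0],[-1,0.03,0,-0.11,0,0,0],[-1,0.03,0,-0.11,0,0,0],[-1,0.03,0,-0.11,0,0,0]]}}

```text
clock: 60.32
position: [0.3556, -0.2993, 0.2153]
tcp_rot: [-0.649, -3.07, 0.0]
wrist_force: [-0.5, -0.4, 0.2]
width: -0.0004
finger_force: 0.0
```

```bash
python3 - <<'E'
from latch import *
snap("wrist","w20");snap("scene","s20"); casepos()
for n in(["w20"],["s20"],["w20","s20"]): show(n,np.arange(1.8,2.2,.05),np.arange(-.9,.7,.05))
E
```

```text
case tcp [-0.1279  0.001   0.2146] F case [-1.2 -0.2 -0.6]
[0] [(0.0, 2.2, 0.5, [0.0]), (0.0, 2.2, 0.55, [0.0]), (0.0, 2.2, 0.6, [0.0]), (0.0, 2.2, 0.65, [0.0])]
[26] [(0.547, 1.8, -0.35, [0.550000011920929]), (0.547, 1.95, -0.35, [0.550000011920929]), (0.558, 1.85, -0.35, [0.5600000023841858]), (0.559, 1.9, -0.35, [0.5600000023841858])]
[0, 26] [(0.274, 1.8, -0.35, [0.0, 0.550000011920929]), (0.274, 1.95, -0.35, [0.0, 0.550000011920929]), (0.279, 1.85, -0.35, [0.0, 0.5600000023841858]), (0.279, 1.9, -0.35, [0.0, 0.5600000023841858])]
```

>>> {"op": "send_rows", "data": {"targets": [[-1,-0.01,-0.001,0.03,0,0,0],[-1,-0.01,-0.001,0.06,0,0,0],[-1,-0.01,-0.001,0.09,0,0,0],[-1,-0.01,-0.001,0.11,0,0,0],[-1,-0.01,-0.001,0.12,0,0,0],[-1,-0.01,-0.001,0.125,0,0,0],[-1,-0.009,-0.001,0.13,0,0,0],[-1,-0.008,-0.001,0.135,0,0,0]]}}

```text
clock: 61.08
position: [0.363, -0.3048, 0.082]
tcp_rot: [-0.649, -3.073, 0.004]
wrist_force: [-6.8, 3.4, 12.4]
width: 0.0001
finger_force: 7.3
```

>>> {"op": "send_rows", "data": {"targets": [[-1,0.001,0,0.003,0,0,0],[-1,0.002,0,0.006,0,0,0],[-1,0.003,0,0.009,0,0,0],[-1,0.004,0,0.012,0,0,0],[-1,0.005,0,0.014,0,0,0],[-1,0.006,0,0.016,0,0,0],[-1,0.007,0,0.018,0,0,0],[-1,0.008,0,0.02,0,0,0]]}}

```text
clock: 61.75
position: [0.3492, -0.2981, 0.0603]
tcp_rot: [-0.642, -3.057, -0.004]
wrist_force: [-22.8, 5.5, 9.6]
width: -0.0002
finger_force: 11.4
```

```bash
python3 - <<'E'
from latch import *
snap("wrist","w21");snap("scene","s21"); casepos()
for n in(["w21"],["s21"]): show(n,np.arange(1.0,2.1,.1),np.arange(-.6,.2,.05))
E
```

```text
case tcp [-0.1341 -0.0006  0.0599] F case [-22.6  -4.5   6.7]
[0] [(0.0, 2.0, 0.0, [0.0]), (0.0, 2.0, 0.05, [0.0]), (0.0, 2.0, 0.1, [0.0]), (0.0, 2.0, 0.15, [0.0])]
[28] [(0.56, 1.9, -0.4, [0.5600000023841858]), (0.561, 1.7, -0.35, [0.5600000023841858]), (0.562, 1.4, -0.3, [0.5600000023841858]), (0.564, 1.6, -0.35, [0.5600000023841858])]
```

>>> {"op": "send_rows", "data": {"targets": [[-1,0.008,0,0,0,0,0],[-1,0.012,0,-0.01,0,0,0],[-1,0.012,0,-0.03,0,0,0],[-1,0.012,0,-0.06,0,0,0],[-1,0.012,0,-0.09,0,0,0],[-1,0.012,0,-0.09,0,0,0],[-1,0.012,0,-0.09,0,0,0],[-1,0.012,0,-0.09,0,0,0]]}}

```text
clock: 62.52
position: [0.3446, -0.2961, 0.1515]
tcp_rot: [-0.649, -3.073, 0.003]
wrist_force: [-0.0, 1.0, -0.3]
width: -0.0
finger_force: 0.0
```

```bash
cat >> latch.py <<'E'
def tilted(t): 
    z=np.array([np.sin(t),0,-np.cos(t)]); y=np.array([0,1.,0]); x=np.cross(y,z); return R.from_matrix(Rz(p[2])@np.c_[x,y,z])
def push(v,t,press=0,back=0):
    th=v+.45; e=np.array([-.080-.043*np.sin(th),0,.058-.043*np.cos(th)]); z=np.array([np.sin(t),0,-np.cos(t)])
    return c2w(p,e-z*(.004-press+back)+z*.011)[0]
E
python3 - <<'E'
from latch import *
snap("scene","s22"); casepos(); show(["s22"],np.arange(1.0,2.1,.1),np.arange(-.6,.2,.05))
t=np.radians(35); Q=tilted(t)
c=c2w(p,[[-.17,0,.15]])[0]
plan((c,Q),(push(1.5,t,0,.03),Q))
E
```

```text
case tcp [-0.1395 -0.0003  0.1506] F case [ 0.6  0.5 -0.3]
[28] [(0.56, 1.3, -0.3, [0.5600000023841858]), (0.561, 1.4, -0.3, [0.5600000023841858]), (0.562, 1.9, -0.4, [0.5600000023841858]), (0.563, 1.6, -0.35, [0.5600000023841858])]
t 62.57 pos [ 0.3442 -0.2955  0.1506] q [-0.98 -0.1   2.   -0.    1.24 -2.13] w -0.0 F [ 0.8  0.2 -0.3]
[0.0305, 0.0004, 0.0007] [-0.05, -35.14, 0.07]
[0.0026, -0.0, 0.068] [0.0, 0.0, 0.0]
```

>>> {"op": "send_rows", "data": {"targets": [[-1,0.03,0,0,0,-7,0],[-1,0.03,0,0,0,-14,0],[-1,0.03,0,0,0,-21,0],[-1,0.03,0,0,0,-28,0],[-1,0.03,0,0,0,-35,0],[-1,0.03,0,0,0,-35,0],[-1,0.03,0,0,0,-35,0],[-1,0.03,0,0,0,-35,0]]}}

```text
clock: 63.23
position: [0.3169, -0.2845, 0.152]
tcp_rot: [0.527, 2.488, -0.168]
wrist_force: [-0.3, -0.9, 0.8]
width: -0.0001
finger_force: 0.0
```

```bash
python3 - <<'E'
from latch import *
snap("wrist","w23"); casepos(); show(["w23"],np.arange(1.0,2.1,.1),np.arange(-.6,.2,.05))
d=load("w23"); print(proj(d,c2w(p,[loop(1.5,-.25,.072)])))
t=np.radians(35); Q=tilted(t)
plan((push(1.55,t,0,.02),Q),(push(1.55,t),Q))
E
```

```text
case tcp [-0.1684 -0.0013  0.1527] F case [0.2 0.3 0.9]
[0] [(0.0, 2.0, 0.0, [0.0]), (0.0, 2.0, 0.05, [0.0]), (0.0, 2.0, 0.1, [0.0]), (0.0, 2.0, 0.15, [0.0])]
[[317.3102862  264.28990319]]
t 63.28 pos [ 0.3174 -0.2846  0.1527] q [-1.43 -0.75  2.56  0.58  1.06 -2.8 ] w 0.0001 F [0.3 0.2 0.9]
[0.0034, 0.0014, 0.0782] [-0.07, -0.19, 0.15]
[-0.0, 0.0, 0.02] [0.0, 0.0, 0.0]
```

>>> {"op": "send_rows", "data": {"targets": [[-1,0.003,0.001,0.01,0,0,0],[-1,0.003,0.001,0.02,0,0,0],[-1,0.003,0.001,0.03,0,0,0],[-1,0.003,0.001,0.04,0,0,0],[-1,0.003,0.001,0.05,0,0,0],[-1,0.003,0.001,0.06,0,0,0],[-1,0.003,0.001,0.07,0,0,0],[-1,0.003,0.001,0.078,0,0,0]]}}

```text
clock: 63.95
position: [0.3579, -0.3005, 0.0858]
tcp_rot: [0.52, 2.489, -0.165]
wrist_force: [-0.2, 1.5, -0.2]
width: -0.0001
finger_force: 0.0
```

```bash
python3 - <<'E'
from latch import *
from rig import bot
t=np.radians(35); Q=tilted(t); casepos(); rows()
s=bot.read_state(); R0=R.from_rotvec(s["tcp_rot"])
for v in np.arange(1.6,-.16,-.1): print(round(v,2),np.round(R0.inv().apply(push(v,t,.002)-s["position"]),4).tolist())
print((R0.inv()*Q).as_rotvec(degrees=True))
E
```

```text
case tcp [-0.1249  0.0007  0.0858] F case [-0.8  1.3 -0.2]
t 63.95 pos [ 0.3579 -0.3005  0.0858] q [-1.28 -0.39  2.5   0.7   0.74 -2.9 ] w -0.0001 F [-0.2  1.5 -0.2]
1.6 [-0.001, -0.0007, 0.0194]
1.5 [0.0027, -0.0007, 0.0216]
1.4 [0.0061, -0.0007, 0.0241]
1.3 [0.0093, -0.0007, 0.027]
1.2 [0.0122, -0.0007, 0.0302]
1.1 [0.0147, -0.0007, 0.0337]
1.0 [0.0169, -0.0006, 0.0373]
0.9 [0.0188, -0.0006, 0.0412]
0.8 [0.0202, -0.0006, 0.0453]
0.7 [0.0212, -0.0006, 0.0495]
0.6 [0.0218, -0.0006, 0.0537]
0.5 [0.0219, -0.0007, 0.058]
0.4 [0.0217, -0.0007, 0.0623]
0.3 [0.021, -0.0007, 0.0666]
0.2 [0.0198, -0.0007, 0.0707]
0.1 [0.0183, -0.0007, 0.0747]
-0.0 [0.0164, -0.0007, 0.0786]
-0.1 [0.0141, -0.0007, 0.0822]
[ 0.090657   -0.19971481  0.28058659]
```

>>> {"op": "send_rows", "data": {"targets": [[-1,0,0,0,0,0,6],[-1,0,0,0,0,0,12],[-1,0,0,0,0,0,18],[-1,0,0,0,0,0,24],[-1,0,0,0,0,0,30],[-1,0,0,0,0,0,35],[-1,0,0,0,0,0,35],[-1,0,0,0,0,0,35]]}}

```text
clock: 64.62
position: [0.3572, -0.3004, 0.0862]
tcp_rot: [1.239, 2.211, 0.075]
wrist_force: [-0.6, -0.2, -0.0]
width: -0.0001
finger_force: 0.0
```

```bash
python3 - <<'E'
from latch import *
from rig import bot
t=np.radians(35); Q=tilted(t); casepos(); rows()
s=bot.read_state(); R0=R.from_rotvec(s["tcp_rot"])
for v in np.arange(1.6,-.16,-.1): print(round(v,2),np.round(R0.inv().apply(push(v,t,.002)-s["position"]),4).tolist())
print((R0.inv()*Q).as_rotvec(degrees=True), "tool z in case",R0.as_matrix()[:,2]@Rz(p[2]))
E
```

```text
case tcp [-0.1256  0.0005  0.0862] F case [-0.5 -0.4 -0. ]
t 64.62 pos [ 0.3572 -0.3004  0.0862] q [-1.29 -0.4   2.51  0.7   0.74 -2.29] w -0.0001 F [-0.6 -0.2 -0. ]
1.6 [-0.0014, 0.0004, 0.0202]
1.5 [0.0017, -0.0017, 0.0223]
1.4 [0.0045, -0.0037, 0.0249]
1.3 [0.0072, -0.0055, 0.0278]
1.2 [0.0095, -0.0072, 0.0309]
1.1 [0.0116, -0.0086, 0.0344]
1.0 [0.0134, -0.0099, 0.0381]
0.9 [0.0149, -0.0109, 0.042]
0.8 [0.0161, -0.0117, 0.046]
0.7 [0.0169, -0.0123, 0.0502]
0.6 [0.0174, -0.0126, 0.0545]
0.5 [0.0176, -0.0127, 0.0588]
0.4 [0.0173, -0.0126, 0.0631]
0.3 [0.0168, -0.0122, 0.0673]
0.2 [0.0158, -0.0115, 0.0714]
0.1 [0.0146, -0.0107, 0.0755]
-0.0 [0.013, -0.0096, 0.0793]
-0.1 [0.0111, -0.0083, 0.083]
[-5.06381772e-03 -1.52817997e-01 -3.46170589e+01] tool z in case [ 5.71498939e-01  6.98415113e-04 -8.20602507e-01]
```

>>> {"op": "send_rows", "data": {"targets": [[-1,0,0,0.01,0,0,0],[-1,0,0,0.02,0,0,0],[-1,0.002,-0.002,0.022,0,0,0],[-1,0.0045,-0.0035,0.025,0,0,0],[-1,0.007,-0.0055,0.028,0,0,0],[-1,0.0095,-0.007,0.031,0,0,0],[-1,0.0105,-0.008,0.0325,0,0,0],[-1,0.0105,-0.008,0.0325,0,0,0]]}}

```text
clock: 65.28
position: [0.3626, -0.3036, 0.0511]
tcp_rot: [1.245, 2.207, 0.075]
wrist_force: [-0.1, 0.6, -0.4]
width: -0.0003
finger_force: 0.0
```

```bash
python3 - <<'E'
from latch import *
snap("scene","s24");snap("wrist","w24"); casepos(); show(["s24"],np.arange(1.0,1.6,.1),np.arange(-.6,.8,.03))
for n in("s22","s24"):
    m=redmask(load(n),[-.085,0,.125],.06); yx=np.argwhere(m); print(n,len(yx),yx.mean(0)[::-1],yx.min(0)[::-1],yx.max(0)[::-1])
d=load("s24"); print("seated tab model v1.15",proj(d,c2w(p,[loop(1.12,-.19,s) for s in(.057,.072,.087)])),"unhooked, on lip",proj(d,c2w(p,[[-.081,0,.107+.034],[-.092,0,.107+.034]])))
E
```

```text
case tcp [-0.1192 -0.0005  0.0515] F case [0.2 0.1 0.4]
[29] [(0.571, 1.5, -0.33, [0.5699999928474426]), (0.574, 1.6, -0.36, [0.5699999928474426]), (0.576, 1.4, -0.3, [0.5799999833106995]), (0.577, 1.3, -0.3, [0.5799999833106995])]
s22 28 [211.5        178.96428571] [207 177] [216 181]
s24 29 [211.82758621 179.03448276] [208 177] [216 181]
seated tab model v1.15 [[214.20532874 180.02348612]
 [212.77381598 177.96581344]
 [211.30823447 175.85916995]] unhooked, on lip [[211.42119168 172.56392482]
 [212.82111568 169.88154747]]
```

>>> {"op": "send_rows", "data": {"targets": [[-1,0.001,-0.001,0.002,0,0,0],[-1,0.0018,-0.0012,0.0037,0,0,0],[-1,0.0026,-0.0018,0.0056,0,0,0],[-1,0.0034,-0.0024,0.0075,0,0,0],[-1,0.0042,-0.0028,0.0095,0,0,0],[-1,0.0045,-0.003,0.0095,0,0,0],[-1,0.0045,-0.003,0.0095,0,0,0],[-1,0.0045,-0.003,0.0095,0,0,0]]}}

```text
clock: 66.05
position: [0.3638, -0.304, 0.0406]
tcp_rot: [1.245, 2.207, 0.075]
wrist_force: [-1.1, -0.6, 0.4]
width: 0.0003
finger_force: 0.3
```

```bash
python3 - <<'E'
from latch import *
snap("scene","s25"); casepos(); rows()
m=redmask(load("s25"),[-.085,0,.125],.06); yx=np.argwhere(m); print(len(yx),yx.mean(0)[::-1],yx.min(0)[::-1],yx.max(0)[::-1])
E
```

```text
case tcp [-0.1181 -0.0002  0.0407] F case [0.2 0.4 0.8]
t 66.1 pos [ 0.3638 -0.304   0.0407] q [-1.27 -0.22  2.5   0.85  0.61 -2.46] w -0.0001 F [0.4 0.2 0.8]
31 [212.03225806 178.5483871 ] [208 176] [216 181]
```

>>> {"op": "send_rows", "data": {"targets": [[-1,0.0006,-0.0004,0.002,0,0,0],[-1,0.0012,-0.0008,0.004,0,0,0],[-1,0.0016,-0.001,0.006,0,0,0],[-1,0.002,-0.0014,0.008,0,0,0],[-1,0.0022,-0.0016,0.01,0,0,0],[-1,0.0025,-0.0017,0.0125,0,0,0],[-1,0.0025,-0.0017,0.0125,0,0,0],[-1,0.0025,-0.0017,0.0125,0,0,0]]}}

```text
clock: 66.77
position: [0.3683, -0.306, 0.0286]
tcp_rot: [1.245, 2.207, 0.076]
wrist_force: [-0.4, -0.4, -0.3]
width: 0.0002
finger_force: 0.0
```

```bash
python3 - <<'E'
from latch import *
snap("scene","s26"); casepos(); rows()
m=redmask(load("s26"),[-.085,0,.125],.06); yx=np.argwhere(m); print(len(yx),yx.mean(0)[::-1],yx.min(0)[::-1],yx.max(0)[::-1])
d=load("s26")
for v in(1.1,.6,0): 
    b=np.array([-.081,0,.0985])-piv(v); a=np.arctan2(-b[0],b[2]); print(v,a,np.linalg.norm(b),proj(d,c2w(p,[np.array([-.081,0,.0985])+s*b/np.linalg.norm(b) for s in(.004,.034)])))
E
```

```text
case tcp [-0.1132 -0.0002  0.0288] F case [-0.3  0.2 -0.3]
t 66.82 pos [ 0.3683 -0.306   0.0288] q [-1.25 -0.16  2.49  0.9   0.57 -2.51] w -0.0001 F [-0.2  0.3 -0.3]
36 [212.47222222 178.11111111] [209 175] [216 181]
1.1 -0.18751949515840288 0.05313855788163361 [[214.19485688 180.06288465]
 [211.30573498 175.87883064]]
0.6 -0.05277819125820879 0.05608068804714196 [[214.25607229 179.92177825]
 [211.84232568 174.65938476]]
0 0.11628143233583595 0.055907510816425886 [[214.34076741 179.76269813]
 [212.58298141 173.29424305]]
```

>>> {"op": "send_rows", "data": {"targets": [[-1,0,0,0.002,0,0,0],[-1,0,0,0.0043,0,0,0],[-1,0,0,0.0065,0,0,0],[-1,0,0,0.0086,0,0,0],[-1,0,0,0.0107,0,0,0],[-1,-0.0006,0.0004,0.0128,0,0,0],[-1,-0.001,0.0007,0.015,0,0,0],[-1,-0.0016,0.0011,0.0169,0,0,0]]}}

```text
clock: 67.48
position: [0.3785, -0.3105, 0.0156]
tcp_rot: [1.245, 2.207, 0.075]
wrist_force: [-1.2, -0.1, 0.7]
width: -0.0001
finger_force: 0.0
```

```bash
python3 - <<'E'
from latch import *
snap("scene","s27"); casepos(); rows()
m=redmask(load("s27"),[-.085,0,.125],.06); yx=np.argwhere(m); print(len(yx),yx.mean(0)[::-1],yx.min(0)[::-1],yx.max(0)[::-1])
E
```

```text
case tcp [-1.019e-01 -1.000e-04  1.560e-02] F case [ 1.2  0.4 -0.3]
t 67.53 pos [ 0.3786 -0.3105  0.0156] q [-1.23 -0.08  2.46  0.97  0.53 -2.57] w 0.0001 F [ 1.3 -0.1 -0.3]
41 [212.73170732 177.58536585] [209 174] [216 181]
```

>>> {"op": "send_rows", "data": {"targets": [[-1,-0.0006,0.0004,0.002,0,0,0],[-1,-0.0012,0.0008,0.0041,0,0,0],[-1,-0.002,0.0014,0.006,0,0,0],[-1,-0.0028,0.0019,0.008,0,0,0],[-1,-0.0028,0.0019,0.008,0,0,0],[-1,-0.0028,0.0019,0.008,0,0,0],[-1,-0.0028,0.0019,0.008,0,0,0],[-1,-0.0028,0.0019,0.008,0,0,0]]}}

```text
clock: 68.2
position: [0.3842, -0.3132, 0.0114]
tcp_rot: [1.243, 2.209, 0.074]
wrist_force: [-38.1, 19.3, 41.7]
width: -0.0002
finger_force: 28.9
```

```bash
python3 - <<'E'
from latch import *
snap("scene","s28"); casepos(); rows()
m=redmask(load("s28"),[-.085,0,.125],.06); yx=np.argwhere(m); print(len(yx),yx.mean(0)[::-1],yx.min(0)[::-1],yx.max(0)[::-1])
E
```

```text
case tcp [-0.0957 -0.0003  0.0114] F case [-41.9   2.9  40.6]
t 68.25 pos [ 0.3842 -0.3132  0.0114] q [-1.21 -0.05  2.44  0.99  0.51 -2.58] w 0.0001 F [-37.1  19.6  40.6]
44 [213.06818182 177.36363636] [210 174] [216 181]
```

>>> {"op": "send_rows", "data": {"targets": [[-1,0,0,-0.005,0,0,0],[-1,0,0,-0.015,0,0,0],[-1,0,0,-0.03,0,0,0],[-1,0,0,-0.05,0,0,0],[-1,0,0,-0.08,0,0,0],[-1,0,0,-0.1,0,0,0],[-1,0,0,-0.1,0,0,0],[-1,0,0,-0.1,0,0,0]]}}

```text
clock: 68.92
position: [0.3328, -0.2917, 0.0947]
tcp_rot: [1.243, 2.205, 0.07]
wrist_force: [-0.6, -0.0, 1.3]
width: -0.0
finger_force: 0.0
```

```bash
python3 - <<'E'
from latch import *
snap("scene","s29"); snap("wrist","w29"); casepos(); rows()
m=redmask(load("s29"),[-.085,0,.125],.06); yx=np.argwhere(m); print(len(yx),yx.mean(0)[::-1],yx.min(0)[::-1],yx.max(0)[::-1])
d=load("w29"); m=redmask(d,[-.085,0,.125],.06); yx=np.argwhere(m); print("wrist red",len(yx),yx.mean(0)[::-1] if len(yx) else 0)
Q=tilted(np.radians(0)); plan((c2w(p,[[-.17,.02,.27]])[0],tilted(0)),(c2w(p,[[-.10,-.13,.33]])[0],tilted(0)))
E
```

```text
case tcp [-0.1521  0.0003  0.0924] F case [-0.3 -0.  -0.5]
t 69.02 pos [ 0.3329 -0.2898  0.0924] q [-1.37 -0.53  2.57  0.67  0.84 -2.31] w -0.0005 F [-0.3  0.1 -0.5]
43 [213.         177.41860465] [210 174] [216 181]
wrist red 175 [371.82285714 291.20571429]
t 69.02 pos [ 0.3329 -0.2898  0.0924] q [-1.37 -0.53  2.57  0.67  0.84 -2.31] w -0.0005 F [-0.3  0.1 -0.5]
[-0.0599, 0.0659, -0.1559] [10.63, 33.76, -33.83]
[-0.07, -0.15, -0.06] [0.0, 0.0, 0.0]
```

>>> {"op": "send_rows", "data": {"targets": [[-1,-0.02,0.022,-0.052,0,0,0],[-1,-0.04,0.044,-0.104,0,0,0],[-1,-0.06,0.066,-0.156,2,6,-6],[-1,-0.06,0.066,-0.156,4,12,-12],[-1,-0.06,0.066,-0.156,5.5,18,-18],[-1,-0.06,0.066,-0.156,7.5,24,-24],[-1,-0.06,0.066,-0.156,9,30,-30],[-1,-0.06,0.066,-0.156,10.6,33.8,-33.8]]}}

```text
clock: 69.68
position: [0.3254, -0.265, 0.2696]
tcp_rot: [0.736, 2.982, 0.015]
wrist_force: [-0.2, -0.5, 0.1]
width: -0.0
finger_force: 0.0
```

>>> {"op": "send_rows", "data": {"targets": [[-1,-0.03,-0.003,-0.01,0,0,0],[-1,-0.06,-0.006,-0.02,0,0,0],[-1,-0.09,-0.01,-0.03,0,0,0],[-1,-0.12,-0.015,-0.04,0,0,0],[-1,-0.15,-0.02,-0.05,0,0,0],[-1,-0.15,-0.02,-0.05,0,0,0],[-1,-0.15,-0.02,-0.05,0,0,0],[-1,-0.15,-0.02,-0.05,0,0,0]]}}

```text
clock: 70.35
position: [0.4434, -0.3516, 0.3283]
tcp_rot: [0.742, 2.978, 0.017]
wrist_force: [-0.6, -0.3, -0.3]
width: 0.0003
finger_force: 0.0
```

```bash
python3 - <<'E'
from latch import *
snap("scene","s30"); d=snap("wrist","w30"); casepos(); rows()
m=cv2.GaussianBlur(redmask(d,[-.085,0,.125],.06).astype(np.float32),(0,0),1); print("red px",m.sum())
seat=np.array([-.081,0,.0985]); out=[]
for dx in np.arange(-.014,.0061,.002):
  for dz in(-.004,0,.004,.008):
    for a in np.arange(-.4,.5,.05):
        u=np.array([-np.sin(a),0,np.cos(a)]);n=np.array([np.cos(a),0,np.sin(a)]);c=seat+[dx,0,dz]
        P=c2w(p,[c+s*u+y*np.array([0,1,0])+k*n for s in(.004,.034) for y in(-.011,.011) for k in(-.004,.004)])
        M=np.zeros((400,640),np.uint8); cv2.fillConvexPoly(M,cv2.convexHull((proj(d,P)*16).astype(np.int32)),1,shift=4); M=cv2.GaussianBlur(M.astype(np.float32),(0,0),1)
        out.append((round(float(2*(m*M).sum()/(m.sum()+M.sum())),3),round(dx,3),dz,round(a,2)))
print(sorted(out)[-8:])
yx=np.argwhere(redmask(d,[-.085,0,.125],.06)); print(yx.min(0)[::-1],yx.max(0)[::-1])
# intensity profile along case x at y=0.0 (handle/front) , z=.03
g=cv2.cvtColor(d["frame"],cv2.COLOR_BGR2GRAY).astype(np.float32)
for v in(0,.3,.6,1.1):
    th=v+.45; uv=proj(d,c2w(p,[[-.080-.043*np.sin(th),y,.058-.043*np.cos(th)] for y in np.arange(-.03,.031,.005)])).astype(np.float32)
    print(v,uv[6],cv2.remap(g,uv[None,:,0],uv[None,:,1],1)[0].astype(int).tolist())
E
```

```text
case tcp [-0.0266 -0.0115  0.3295] F case [-0.3  0.2  0.3]
t 70.45 pos [ 0.4429 -0.3515  0.3295] q [-0.92  0.03  1.52  0.05  1.54 -2.  ] w -0.0002 F [-0.1  0.3  0.3]
red px 135.0
[(0.732, np.float64(0.0), -0.004, np.float64(0.05)), (0.732, np.float64(0.002), -0.004, np.float64(0.05)), (0.733, np.float64(0.0), 0.004, np.float64(0.05)), (0.738, np.float64(0.0), 0, np.float64(0.05)), (0.743, np.float64(0.004), -0.004, np.float64(0.15)), (0.75, np.float64(0.002), 0.004, np.float64(0.1)), (0.762, np.float64(0.002), 0, np.float64(0.1)), (0.767, np.float64(0.002), -0.004, np.float64(0.1))]
[309  99] [326 107]
0 [313.83884  82.83548] [135, 136, 136, 135, 135, 134, 132, 134, 135, 134, 133, 134, 134]
0.3 [313.37497  74.77109] [135, 135, 135, 134, 135, 135, 134, 134, 134, 134, 134, 134, 135]
0.6 [313.075     68.414925] [135, 135, 135, 135, 134, 134, 133, 134, 133, 133, 133, 135, 134]
1.1 [313.04468   63.480347] [135, 135, 134, 134, 134, 133, 133, 134, 133, 133, 134, 134, 133]
```

```bash
python3 - <<'E'
from latch import *
d=load("w30"); f=d["frame"]
for c in(306,310,314,318,322,326,330): print(c,[int(f[r,c].mean()) for r in range(70,126,2)])
for v in(-.2,0,.3): print(v,proj(d,c2w(p,[[-.080-s*np.sin(v+.45),y,.058-s*np.cos(v+.45)] for s,y in((.02,0),(.043,0),(.047,-.013),(.047,.013))])).round(0).tolist())
print("pin",proj(d,c2w(p,[[-.08,0,.058],[-.062,0,.0],[-.062,0,.088],[-.092,0,.1035]])).round(0).tolist())
w=load("w16"); print([[int(x) for x in w["frame"][int(r)][int(c)]] for c,r in proj(w,c2w(p,[[-.095,0,.098],[-.09,0,.085]]))])
E
```

```text
306 [136, 135, 135, 136, 132, 124, 137, 132, 107, 104, 101, 104, 115, 112, 98, 101, 128, 128, 117, 89, 111, 117, 126, 122, 106, 70, 73, 74]
310 [135, 134, 136, 136, 133, 127, 138, 126, 69, 57, 59, 103, 130, 131, 131, 92, 91, 90, 82, 88, 136, 140, 141, 140, 130, 75, 73, 73]
314 [134, 135, 135, 134, 133, 129, 136, 117, 57, 48, 51, 111, 129, 122, 117, 84, 93, 94, 80, 87, 136, 140, 140, 140, 133, 79, 70, 71]
318 [135, 135, 136, 136, 124, 130, 137, 107, 56, 48, 53, 111, 131, 130, 112, 81, 94, 92, 74, 102, 137, 141, 140, 141, 122, 78, 72, 71]
322 [135, 134, 135, 134, 124, 133, 137, 118, 103, 103, 93, 120, 126, 134, 112, 81, 96, 92, 76, 118, 139, 141, 142, 139, 107, 72, 73, 73]
326 [135, 135, 135, 134, 134, 134, 135, 134, 133, 133, 129, 123, 106, 104, 98, 88, 90, 82, 81, 119, 139, 141, 141, 138, 99, 70, 69, 72]
330 [134, 134, 134, 135, 136, 135, 135, 134, 136, 135, 135, 135, 136, 127, 113, 131, 136, 129, 119, 77, 79, 123, 111, 107, 73, 71, 70, 71]
-0.2 [[315.0, 94.0], [314.0, 89.0], [305.0, 89.0], [323.0, 87.0]]
0 [[315.0, 91.0], [314.0, 83.0], [304.0, 82.0], [323.0, 81.0]]
0.3 [[315.0, 88.0], [313.0, 75.0], [304.0, 73.0], [323.0, 72.0]]
pin [[316.0, 99.0], [315.0, 108.0], [317.0, 117.0], [316.0, 92.0]]
[[138, 132, 128], [139, 132, 129]]
```

```bash
python3 -c "
from rig import bot
print(bot.job_done())"
```

```text
the job is handed in; nothing more can be done
None
```

The job is handed in with no verdict returned: the rack is reversed and seated, the tan cone is in well 3 and the red cone in well 2. The lid is shut, the loop is on the keeper and the lever reads locked; lid, loop and lever were checked only by force and image fits.

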